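# Refit the selector knob on the feed gearbox and hold it pressed in

### The job

Lift the steel cover off the bare selector shaft of the small lathe's gearbox and hang it by its bow handle on the hook of the stand. Then pick up the black pointer knob, turn it so that the flat in its bore matches the flat of the D-shaft, push it on fully and press it down against the shaft's spring until its skirt is down on the dial plate. Finish while still holding the knob pressed down there, with the cover hanging on the hook, and leave the other things on the bench where they are.

Things in the scene. Friction and masses are not known exactly. Their poses are not given: they have to be found in the camera images.
- gearbox: fixed grey gearbox, 130 (x) by 150 (y) by 80 mm tall; origin at the centre of its underside on the bench. The black dial plate lies flush in its flat top, 80 mm above the origin; the shaft stands at the plate's centre.
- shaft: upright steel D-shaft in the middle of the gearbox top, 20 mm diameter, one flat 5.5 mm from the axis, top edge chamfered 2 mm; origin on its axis at its top end, 26 mm above the dial plate when not pressed; z up, x points out of the flat. Sprung: goes down up to 8 mm, 4 N to start plus 1 N per mm; turns stiffly (0.3 N m). Hidden by the cover at the start.
- knob_mid (a point): black selector knob standing bore down on the bench; this point is on its axis, 26 mm above its underside. Round skirt 54 mm diameter, 24 mm high; on it a grip bar 46 mm long (x), 14 mm wide (y), 28 mm high; 52 mm in all. A pointed nose on the skirt, reaching 42 mm from the axis, and a white line on the bar's +x half mark +x, the side of the bore's flat.
- knob: the same knob; origin at the centre of its underside, same axes. D-bore open below: 21.6 mm diameter, flat 6.3 mm from the axis on the +x side, 20 mm deep; it fits when knob x and shaft x point the same way. Bore end resting on the unpressed shaft, the underside is 6 mm above the dial plate; 6 mm of pressing (10 N) brings it down on the plate.
- cover_bow (a point): middle of the underside of the cover's bow bar, 76 mm above the cover's lower rim, 36 mm above the cap's top; x is the way through the bow. The upright bow: two legs 10 mm thick in x, 6 mm wide in y, 52 mm over their outsides (40 mm apart inside), joined on top by a round 8 mm bar along y. It can be gripped from above across the outsides of its legs.
- cover: steel shaft cover: cap 52 mm diameter, 40 mm tall, open below, standing over the shaft on the dial plate, bow handle on its top, 84 mm in all; origin at the centre of its lower rim, same axes as cover_bow.
- hook_seat (a point): the place on the hook where the bar shall lie: top of the hook's level arm (8 mm round bar), 174 mm above the bench; x points along the arm towards the post, whose axis is 45 mm away (14 mm thick, top at 166 mm, arm flush with it). The free end lies 23 mm the other way (-x) and is turned up, its top 10 mm above the seat.
- hook_stand: fixed hook stand; origin under the post, in the middle of its 90 mm round foot; the hook points to its -x.
- star_knob: three-lobed cream clamping knob, 58 mm across, 40 mm tall, round hub, no pointer; not the selector knob; loose, to be left alone; origin at its underside
- blank: turned aluminium disc, 84 mm diameter, 34 mm tall; loose, to be left alone; origin at its underside
- hex_bolt: bolt standing on its head, 28 mm across, 55 mm tall; loose, to be left alone; origin at its underside
- oil_bottle: white oil bottle with black cap, 56 mm diameter, 140 mm tall; loose, to be left alone; origin at its underside
- chuck_key: T-shaped steel chuck key lying flat, bar 110 mm, stem 90 mm along its x, 18 mm high; loose, to be left alone; origin at its underside
- spanner: open spanner lying flat, 170 mm long along its x, about 10 mm high; loose, to be left alone; origin at its underside
Things that resemble listed ones, but are neither listed nor needed, are in the scene too. What is shaped like the cover but blue or yellow is not meant.

How it is judged:
By the outcome, as a careful person would: the job done as asked, in the order asked, and still so for the second after the job is handed in, while the arm keeps its last pose, push and grip.
It also fails if it takes over 51 s, if anything falls off the work surface, if the arm or the gripper's body presses on something with over 40 N, if the wrist force passes 120 N, or if a joint passes its speed limit or range.

### The arm

A 6-joint arm with a two-finger parallel gripper is mounted at the origin on the work surface. World frame = base frame: x ahead of the robot, y to its left, z up, the work surface at z = 0. Lengths are in m, angles in degrees, forces in N, time in s.
With the tool pointing down it reaches from about 0.4 to 0.825 m from the base axis. Payload 7 kg.
Tool frame: the origin (TCP) lies midway between the tips of the shut fingers; the grasp point (between the pads) lies 19 mm behind it (ctrl.grasp_offset is the distance from the TCP to the grasp point, in m); z points along the fingers, x is the direction in which the jaws open and shut, and the axes are right-handed (so a half turn about z gives the same grasp; the last joint's range is limited). The gripper opens to 88 mm and grips with 3 to 60 N. Pads are 19 mm wide; open, the fingers measure 130 mm over their backs; the gripper's body (78 mm by 193 mm) begins 47 mm behind the grasp point.
Start: joints at [-59.983, 20.546, 0.682, 0, -70.136, -16.507], TCP at [0.158, -0.656, 0.189] pointing down, gripper open.
Joint ranges: [-176.03, 176.03], [-82.01, 121.73], [-58.28, 71.71], [-173.87, 95.51], [-174.79, -0.11], [-173.66, 173.66]. Speed limits (degrees/s): [136.94, 136.94, 172.46, 180, 180, 180].

### API

Orientations are given as [roll, pitch, yaw] about the fixed x, y, z axes, in that order (R = Rz(yaw) Ry(pitch) Rx(roll)).
In Python, from plant import sensors, snapshot, order, ctrl gives the robot as it stands.
- The arm moves only by the tool send_rows, never from a script. Its argument "commands" is a list of rows, each a list of 3 entries, a list of its own where there are three numbers: the closure, from 0 (fully open) to 1 (shut), then the shift along the world's x, y, z in units of 0.25 m (1.0 is 0.25 m), then the turn, a rotation vector about the world's x, y, z in units of 360 degrees (1.0 is 360 degrees). In form: [[hand, [x, y, z], [ax, ay, az]], ...]. A call has 1 to 12 rows; each row shifts and turns the pose as measured when the row begins; what a row does not reach is not made up. A row lasts 1/10 s, in which the tool goes at most 50 mm and 8.59 degrees, less where a joint would pass 70% of its speed; a pose out of reach is approached as far as the arm can. A call with a number of a shift or a turn outside -1 to 1 is refused whole. A call with a gripper value outside its range is refused whole. The fingers move at their own pace and stop on an object; the grip force is fixed at half the most. Time passes only in rows, so rows that do not move let the fingers close. It gives the time, the measured TCP pose, the force and the opening at its end, in the units of the state.
- sensors.get_obs(): the state, without advancing time (a new reading comes with each control period).
- snapshot(name): name is "scene" or "side" or "wrist"; returns a dict with "color" (400x640x3 uint8, blue, green, red), "z_map" (400x640 float32, m along the optical axis (not along the pixel's ray), 0 where there is no reading), "mtx" (3x3 intrinsics, pixels), "xyz" and "attitude" of the camera in the world. Camera axes: x right, y down, z forward; pixel columns grow to the right and rows downward; lengths in m; the calibration is good to about 2 mm. A picture is of the moment at which its call begins.
- order.close_job(): hands the job in, once; it reports no verdict.
The state is a dict: "clock": time; "joint_pos": joint angles; "qvel": joint speeds; "tau": joint torques, N m; "tool_pos": TCP position; "orientation": TCP orientation; "force": force on the tool from outside, world axes, zero at the start; "moment": the same for the moment, N m; "opening": finger opening in m.
Only numpy, scipy, OpenCV 4.12 (cv2) and the standard library are available. Lean on these libraries where they do the work, as an engineer would, in place of code of your own. Each camera call takes 0.05 s, during which the arm holds its last target.

## Working session

There is one attempt and no reset: what is moved stays moved. The work goes in short steps, Python scripts to look and compute and a tool call to move; the robot and the scene stay as the last step left them, time stands still between calls to the robot, and variables do not carry over. Pictures are saved under pics/ and viewed, and the job is handed in when it is done.

Besides the shell and the picture viewer there is one more tool, called in YAML: its name, and indented under it one key for each argument. send_rows: Moves the arm, as the interface text tells. Its arguments: {"type":"object","properties":{"commands":{"type":"array","items":{"type":"array"}}},"required":["commands"]}

```bash
mkdir -p pics; ls; cat > h.py <<'E'
import numpy as np, cv2, pickle
from scipy.spatial.transform import Rotation as R
from plant import sensors, snapshot, order, ctrl
def snap(n):
    s=snapshot(n); pickle.dump(s,open(f'{n}.pkl','wb')); return s
def load(n): return pickle.load(open(f'{n}.pkl','rb'))
def camR(s):
    a=np.array(s['attitude'],float)
    return a if a.shape==(3,3) else R.from_euler('xyz',a,degrees=True).as_matrix()
def cloud(s):
    z=s['z_map']; K=s['mtx']; v,u=np.mgrid[:z.shape[0],:z.shape[1]]
    p=np.stack([(u-K[0,2])/K[0,0]*z,(v-K[1,2])/K[1,1]*z,z],-1)
    w=p@camR(s).T+np.array(s['xyz']); w[z==0]=np.nan; return w
def proj(s,p):
    c=(np.atleast_2d(p)-np.array(s['xyz']))@camR(s); q=c@s['mtx'].T; return q[:,:2]/q[:,2:]
E
python3 - <<'E'
from h import *
for n in ['scene','side','wrist']:
    s=snap(n); cv2.imwrite(f'pics/{n}0.png',s['color']); print(n,s['xyz'],s['attitude'],s['mtx'].tolist())
print(sensors.get_obs()); print(ctrl.grasp_offset)
E
```

```text
pics
scene [ 0.99764087 -0.40241497  0.84000123] [-140.04474847    0.81230831   48.49606882] [[428.69617984121624, 0.0, 322.5881719047416], [0.0, 428.69617984121624, 193.98662766590948], [0.0, 0.0, 1.0]]
side [-0.24074477  0.77874038  0.80099981] [-121.05530937   -0.61337605 -134.07963942] [[454.6218647749361, 0.0, 319.3709794939182], [0.0, 454.6218647749361, 204.87825538882134], [0.0, 0.0, 1.0]]
wrist [ 0.08632003 -0.67344988  0.38340059] [ 1.64282247e+02 -3.12735379e-02  1.03481169e+02] [[326.05086234547025, 0.0, 317.65901777296335], [0.0, 326.05086234547025, 201.77887055380202], [0.0, 0.0, 1.0]]
{'clock': 0.15, 'joint_pos': array([-5.99829950e+01,  2.05811642e+01,  6.47835501e-01, -1.33631162e-02,
       -7.01327867e+01, -1.65065700e+01]), 'qvel': array([-0.05718308, -0.10337801,  0.11181079, -0.04204567, -0.01005772,
       -0.01316288]), 'tau': array([-1.14909530e-03, -5.83276892e+01,  2.93291259e+01,  7.00122759e+00,
        8.78660067e-03, -1.21729463e-04]), 'tool_pos': array([ 0.15757676, -0.6559646 ,  0.1881667 ]), 'orientation': array([-1.79993260e+02, -6.69603762e-02,  1.03505882e+02]), 'force': array([-0.2153691 , -0.96524963, -0.48145131]), 'moment': array([0.00167207, 0.01023201, 0.00120048]), 'opening': 0.08748396202606974}
0.0188
```

View pics/scene0.png

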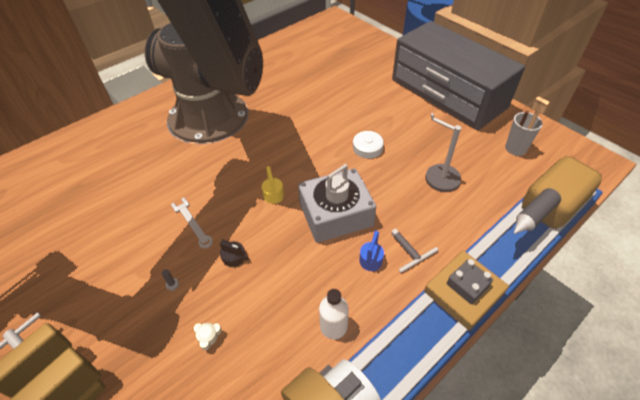

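View pics/side0.png

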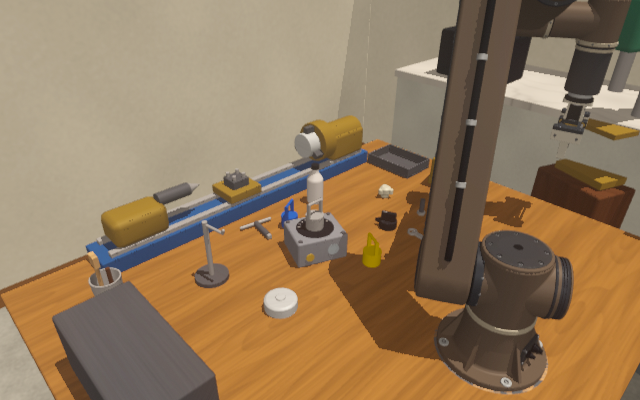

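View pics/wrist0.png

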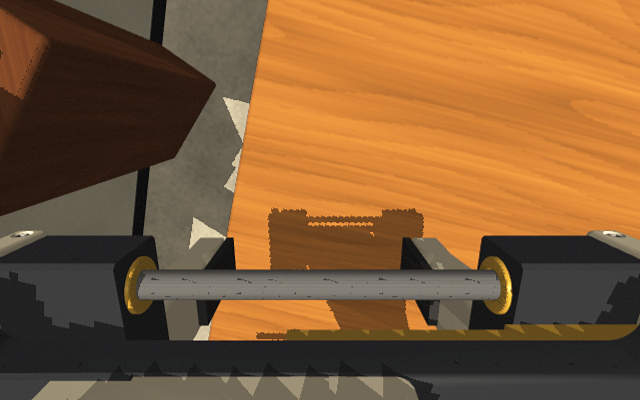

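Scene view: the steel cover on the gearbox is at (338,183), with blue (372,252) and yellow (273,188) look-alikes. The black knob is at (232,252); the star knob at (207,333) is cream. The hook is at (445,125). I choose the steel cover, the black knob and the hook, and will check them in close crops.

```bash
python3 - <<'E'
from h import *
s=load('scene'); w=cloud(s)
c=s['color']
def crop(u0,v0,u1,v1,f): return cv2.resize(c[v0:v1,u0:u1],None,fx=f,fy=f,interpolation=cv2.INTER_CUBIC)
a=crop(295,155,385,245,4); b=crop(200,225,260,285,6); d=crop(415,105,475,195,4)
cv2.imwrite('pics/crops0.png',cv2.resize(np.hstack([a,b[:360],d]),(800,300)) )
for (u,v) in [(338,185),(338,175),(345,168),(330,177),(310,193),(232,252),(235,245),(457,129),(445,125),(432,117),(444,178),(337,205)]: print(u,v,w[v,u].round(4))
# knob
def clus(name,u0,v0,u1,v1,zmin,zmax=1):
    q=w[v0:v1,u0:u1].reshape(-1,3); q=q[(q[:,2]>zmin)&(q[:,2]<zmax)]
    print(name,len(q),q.min(0).round(4),q.max(0).round(4),np.median(q,0).round(4)); return q
clus('knob bar',212,232,252,272,.047,.06)
clus('knob skirt',212,232,252,272,.01,.03)
clus('gear top',295,155,385,245,.07,.085)
clus('cap top',310,155,360,215,.11,.13)
clus('bow',310,155,360,215,.15,.18)
clus('arm',420,100,475,150,.155,.2)
E
```

```text
338 185 [0.5428 0.0322 0.1204]
338 175 [0.5222 0.0513 0.1227]
345 168 [0.5407 0.0544 0.158 ]
330 177 [0.5419 0.0091 0.1633]
310 193 [ 0.4931 -0.0092  0.0819]
232 252 [ 0.4739 -0.2224  0.0321]
235 245 [ 0.4783 -0.2126  0.0552]
457 129 [0.636  0.3182 0.1753]
445 125 [0.6072 0.3118 0.1727]
432 117 [0.5728 0.305  0.1793]
444 178 [0.6418 0.3153 0.014 ]
337 205 [0.5622 0.0119 0.084 ]
knob bar 136 [ 0.4451 -0.2345  0.0473] [ 0.4889 -0.204   0.0568] [ 0.4682 -0.2196  0.0537]
knob skirt 332 [ 0.4441 -0.2467  0.01  ] [ 0.5033 -0.1917  0.03  ] [ 0.4792 -0.2272  0.0252]
gear top 2286 [ 0.4482 -0.0561  0.07  ] [0.6894 0.1239 0.085 ] [0.5531 0.0149 0.082 ]
cap top 338 [0.5139 0.007  0.1103] [0.5629 0.0586 0.1296] [0.5432 0.0331 0.1218]
bow 114 [0.5313 0.006  0.15  ] [0.5429 0.0604 0.1689] [0.5394 0.0313 0.1635]
arm 171 [0.5652 0.3041 0.1558] [0.6422 0.3275 0.188 ] [0.6187 0.3145 0.1748]
```

View pics/crops0.png

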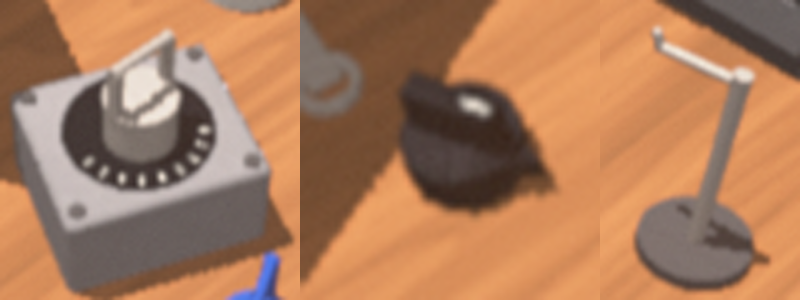

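The crops confirm them: a plain grey steel cover on the dial plate, a black knob with its nose and white mark pointing right-down, and a hook with an upturned free end. Next I move the wrist camera over the gearbox at safe height.

send_rows:
  commands:
    - [0,[0.117,0.122,0.057],[0,0,0]]
    - [0,[0.117,0.122,0.057],[0,0,0]]
    - [0,[0.117,0.122,0.057],[0,0,0]]
    - [0,[0.117,0.122,0.057],[0,0,0]]
    - [0,[0.117,0.122,0.057],[0,0,0]]
    - [0,[0.117,0.122,0.057],[0,0,0]]
    - [0,[0.117,0.122,0.057],[0,0,0]]
    - [0,[0.117,0.122,0.057],[0,0,0]]
    - [0,[0.117,0.122,0.057],[0,0,0]]
    - [0,[0.117,0.122,0.057],[0,0,0]]

```text
clock: 1.15
tool_pos: [0.4528, -0.3383, 0.3289]
orientation: [-179.8, -0.7, 103.0]
force: [1.3, -0.4, 0.3]
opening: 0.0879
```

```bash
python3 - <<'E'
from h import *
s=snap('wrist'); cv2.imwrite('pics/wrist1.png',s['color']); pickle.dump(s,open('w1.pkl','wb'))
E
```

send_rows:
  commands:
    - [0,[0.05,0.18,0],[0,0,0]]
    - [0,[0.05,0.18,0],[0,0,0]]
    - [0,[0.05,0.18,0],[0,0,0]]
    - [0,[0.05,0.18,0],[0,0,0]]
    - [0,[0.05,0.18,0],[0,0,0]]
    - [0,[0.05,0.18,0],[0,0,0]]
    - [0,[0.04,0.18,0],[0,0,0]]
    - [0,[0,0.14,0],[0,0,0]]
    - [0,[0,0.04,0],[0,0,0]]

```text
clock: 2.1
tool_pos: [0.5428, 0.0373, 0.3291]
orientation: [-179.8, -0.6, 103.1]
force: [-0.6, -0.3, -0.9]
opening: 0.0875
```

```bash
python3 - <<'E'
from h import *
s=snap('wrist'); cv2.imwrite('pics/wrist2.png',s['color']); pickle.dump(s,open('w2.pkl','wb'))
o=sensors.get_obs(); print(o['tool_pos'],o['orientation'])
E
```

```text
[0.54284701 0.03738821 0.32893617] [-179.82769872   -0.64402383  103.1416493 ]
```

View pics/wrist1.png

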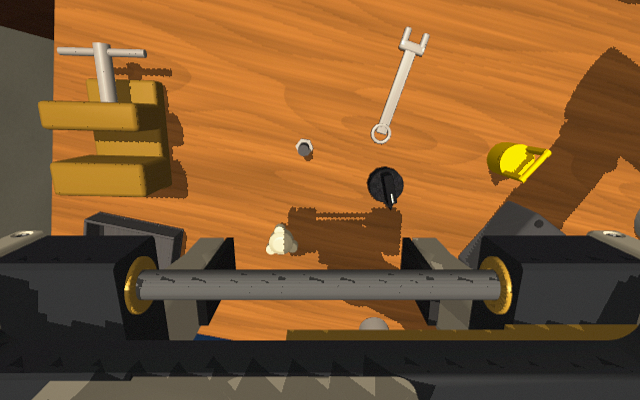

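View pics/wrist2.png

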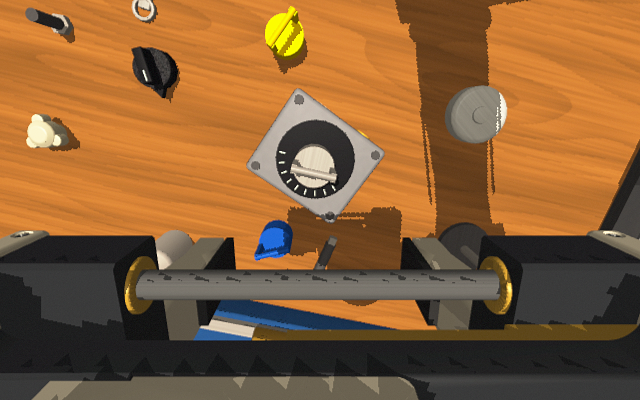

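Wrist view 1 shows the black knob at (385,186) with its nose down. Wrist view 2 shows the gearbox with the steel bow at (315,170), nearly horizontal in the image. Measuring now.

```bash
python3 - <<'E'
from h import *
S={'scene':load('scene'),'w2':pickle.load(open('w2.pkl','rb')),'w1':pickle.load(open('w1.pkl','rb')),'side':load('side')}
def pts(n,c,r,z0,z1):
    w=cloud(S[n]).reshape(-1,3); m=(np.hypot(w[:,0]-c[0],w[:,1]-c[1])<r)&(w[:,2]>z0)&(w[:,2]<z1); return w[m]
def line(q):
    a=q[:,:2]-np.median(q[:,:2],0); _,_,vt=np.linalg.svd(a,full_matrices=False); d=vt[0]; t=a@d
    return (q[:,:2].min(0)+q[:,:2].max(0))/2, np.degrees(np.arctan2(d[1],d[0])), np.ptp(t)
def circ(n,c,r,z0,z1):
    q=pts(n,c,r,z0,z1)
    if len(q)<10: print(n,'few');return
    (x,y),rr=cv2.minEnclosingCircle(q[:,:2].astype(np.float32)); print(n,'circle',len(q),round(x,4),round(y,4),round(rr,4),'medz',np.median(q[:,2]).round(4))
for n in S:
    print('==',n)
    for nm,c,r,z0,z1 in [('bow',(.538,.033),.05,.150,.175),('arm',(.605,.312),.06,.165,.179),('knobbar',(.468,-.22),.045,.047,.06)]:
        q=pts(n,c,r,z0,z1)
        if len(q)>10:
            l=line(q); print(nm,len(q),l[0].round(4),round(l[1],1),round(l[2],4),np.percentile(q[:,2],[5,50,95]).round(4))
    circ(n,(.538,.033),.032,.112,.128); circ(n,(.47,-.22),.05,.018,.03)
    q=pts(n,(.45,.15),.05,-.01,.01); print('table z',len(q),np.median(q[:,2]) if len(q) else '')
E
```

```text
== scene
bow 114 [0.5371 0.0332] -90.4 0.0544 [0.1524 0.1635 0.1667]
arm 120 [0.6057 0.3147] 7.7 0.0733 [0.1682 0.1745 0.1777]
knobbar 136 [ 0.467  -0.2193] 26.4 0.0461 [0.049  0.0537 0.0562]
scene circle 322 0.5385 0.0327 0.027 medz 0.1219
scene circle 287 0.4745 -0.2191 0.0339 medz 0.0256
table z 297 0.0025158191684804265
== w2
bow 364 [0.5383 0.0321] 90.2 0.0519 [0.1588 0.1625 0.1642]
knobbar 415 [ 0.4665 -0.2202] 25.7 0.0458 [0.0485 0.0515 0.053 ]
w2 circle 1012 0.5383 0.0321 0.026 medz 0.1194
w2 circle 805 0.4728 -0.2171 0.0344 medz 0.0237
table z 3316 -0.0007221563253370644
== w1
knobbar 285 [ 0.467  -0.2219] 25.5 0.0457 [0.0493 0.0511 0.0525]
w1 few
w1 circle 633 0.4727 -0.2199 0.0335 medz 0.0232
table z 1943 -0.0011638396691285857
== side
bow 66 [0.5373 0.0345] 89.6 0.054 [0.152  0.1618 0.166 ]
arm 91 [0.6054 0.3185] -171.7 0.0765 [0.1677 0.1739 0.1785]
knobbar 59 [ 0.4678 -0.2193] -157.0 0.0462 [0.0478 0.0525 0.0556]
side circle 175 0.5361 0.0338 0.028 medz 0.1209
side circle 116 0.4723 -0.2127 0.0356 medz 0.0248
table z 731 0.0011732152543156849
```

```bash
cat >> h.py <<'E'
def todo(p,yaw):
    o=sensors.get_obs(); t=o['tool_pos']; Rc=R.from_euler('xyz',o['orientation'],degrees=True)
    Rt=R.from_euler('xyz',[180,0,yaw],degrees=True); rv=np.degrees((Rt*Rc.inv()).as_rotvec())
    print('clock',round(o['clock'],2),'tcp',t.round(4),'rpy',o['orientation'].round(2),'F',o['force'].round(1),'M',o['moment'].round(2),'open',round(o['opening'],4),'j6',o['joint_pos'][5].round(1))
    print('shift units',((np.array(p)-t)/.25).round(4),'turn units',(rv/360).round(4))
E
python3 -c "
from h import *
todo([.538,.0325,.127],90)"
```

```text
clock 2.15 tcp [0.5428 0.0374 0.3289] rpy [-179.83   -0.64  103.14] F [ 0.7  1.2 -0.1] M [ 0.09 -0.01  0.04] open 0.0875 j6 -100.8
shift units [-0.0194 -0.0196 -0.8077] turn units [-0.0017 -0.0007 -0.0365]
```

send_rows:
  commands:
    - [0,[-0.01,-0.01,-0.15],[-0.0008,-0.0004,-0.0185]]
    - [0,[-0.01,-0.01,-0.17],[-0.0008,-0.0004,-0.018]]
    - [0,[0,0,-0.17],[0,0,0]]
    - [0,[0,0,-0.15],[0,0,0]]

```text
clock: 2.55
tool_pos: [0.5405, 0.0316, 0.1703]
orientation: [179.2, -0.1, 89.6]
force: [-0.1, 0.8, -1.6]
opening: 0.0878
```

```bash
python3 -c "
from h import *
todo([.538,.0325,.127],90)"
```

```text
clock 2.55 tcp [0.5405 0.0316 0.1703] rpy [ 1.7924e+02 -1.4000e-01  8.9590e+01] F [-0.1  0.8 -1.6] M [-0.01 -0.01 -0.04] open 0.0878 j6 -114.8
shift units [-0.0099  0.0037 -0.1732] turn units [-0.0004  0.0021  0.0012]
```

send_rows:
  commands:
    - [0,[-0.008,0.003,-0.1],[-0.0004,0.002,0.001]]
    - [0,[-0.002,0,-0.07],[0,0,0]]
    - [0,[0,0,0],[0,0,0]]

```text
clock: 2.85
tool_pos: [0.5331, 0.0281, 0.1205]
orientation: [-179.5, 0.2, 89.8]
force: [-0.6, 0.5, 0.5]
opening: 0.0876
```

```bash
python3 -c "
from h import *
todo([.538,.0325,.127],90)
s=snap('wrist'); cv2.imwrite('pics/wrist3.png',s['color'])"
```

```text
clock 2.85 tcp [0.5331 0.0281 0.1205] rpy [-179.47    0.19   89.78] F [-0.6  0.5  0.5] M [ 0.02 -0.    0.03] open 0.0876 j6 -114.2
shift units [0.0194 0.0174 0.0258] turn units [ 0.0005 -0.0015  0.0006]
```

View pics/wrist3.png

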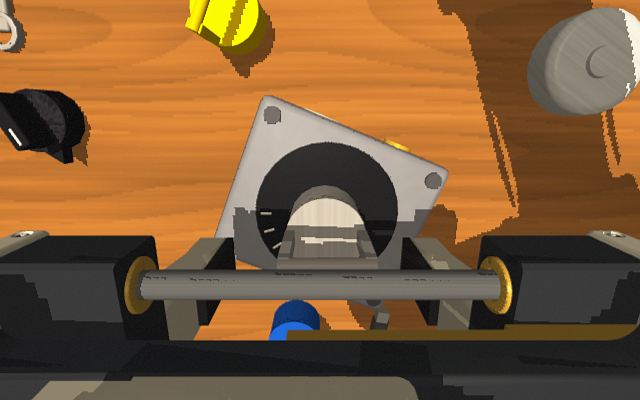

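The fingers straddle the bow's legs at (285,245) and (370,245). I'm slightly low, so I correct before closing.

send_rows:
  commands:
    - [0,[0.018,0.017,0.026],[0.0005,-0.0015,0]]
    - [0,[0,0,0],[0,0,0]]

```text
clock: 3.1
tool_pos: [0.5405, 0.0323, 0.1313]
orientation: [179.7, -0.0, 89.8]
force: [0.0, -0.4, 0.2]
opening: 0.0877
```

```bash
python3 -c "
from h import *
todo([.538,.0325,.127],90)"
```

```text
clock 3.1 tcp [0.5405 0.0323 0.1313] rpy [ 1.7967e+02 -4.0000e-02  8.9770e+01] F [ 0.  -0.4  0.2] M [ 0.02 -0.02  0.02] open 0.0877 j6 -114.5
shift units [-0.0102  0.0007 -0.0173] turn units [-0.0001  0.0009  0.0006]
```

send_rows:
  commands:
    - [0,[-0.007,0,-0.011],[0,0,0]]
    - [0,[0,0,0],[0,0,0]]
    - [1,[0,0,0],[0,0,0]]
    - [1,[0,0,0],[0,0,0]]
    - [1,[0,0,0],[0,0,0]]
    - [1,[0,0,0],[0,0,0]]
    - [1,[0,0,0],[0,0,0]]
    - [1,[0,0,0],[0,0,0]]

```text
clock: 3.9
tool_pos: [0.5403, 0.0331, 0.1318]
orientation: [179.3, -0.2, 89.8]
force: [-0.8, -0.3, 0.0]
opening: 0.0453
```

```bash
python3 -c "
from h import *
todo([.538,.0325,.127],90)"
```

```text
clock 3.9 tcp [0.5403 0.0331 0.1318] rpy [ 1.7935e+02 -1.6000e-01  8.9810e+01] F [-0.8 -0.3  0. ] M [-0.03 -0.01  0.01] open 0.0453 j6 -114.6
shift units [-0.0092 -0.0023 -0.0191] turn units [-0.0004  0.0018  0.0005]
```

```bash
python3 -c "
from h import *
s=snap('wrist'); cv2.imwrite('pics/wrist4.png',s['color'])
s=snap('scene'); cv2.imwrite('pics/scene4.png',cv2.resize(s['color'][120:260,260:420],None,fx=4,fy=4))
todo([.538,.0325,.127],90)"
```

```text
clock 4.0 tcp [0.5403 0.0331 0.1317] rpy [ 1.7935e+02 -1.6000e-01  8.9810e+01] F [ 0.4 -0.4  0.5] M [ 0.01  0.02 -0.  ] open 0.0375 j6 -114.6
shift units [-0.0091 -0.0023 -0.0189] turn units [-0.0004  0.0018  0.0005]
```

View pics/wrist4.png

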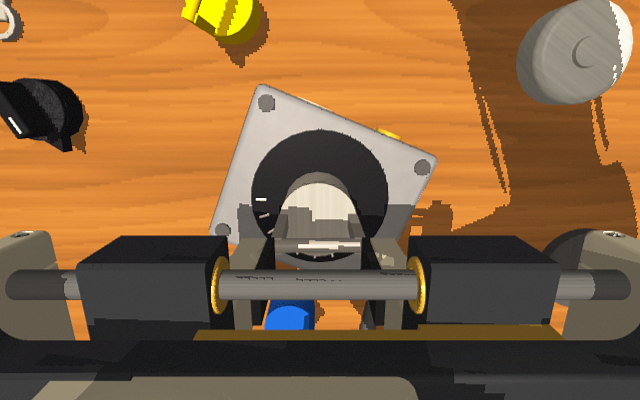

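View pics/scene4.png

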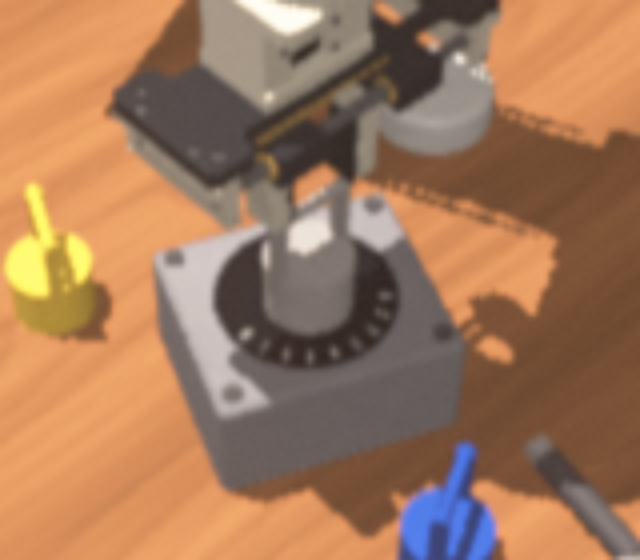

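send_rows:
  commands:
    - [1,[0,0,0],[0,0,0]]

```text
clock: 4.1
tool_pos: [0.5403, 0.0331, 0.1317]
orientation: [179.4, -0.2, 89.8]
force: [-0.2, 0.6, -0.0]
opening: 0.0293
```

```bash
python3 -c "
from h import *
s=snap('wrist'); cv2.imwrite('pics/wrist5.png',s['color'][150:350,150:500].repeat(2,0).repeat(2,1))
w=cloud(s)
for u in range(200,440,10): print(u,[tuple((w[v,u]*1000).round(0)) for v in (245,262)])
todo([.538,.0325,.127],90)"
```

```text
200 [(np.float64(500.0), np.float64(1.0), np.float64(247.0)), (np.float64(500.0), np.float64(5.0), np.float64(257.0))]
210 [(np.float64(500.0), np.float64(4.0), np.float64(246.0)), (np.float64(500.0), np.float64(7.0), np.float64(256.0))]
220 [(np.float64(500.0), np.float64(7.0), np.float64(247.0)), (np.float64(500.0), np.float64(9.0), np.float64(256.0))]
230 [(np.float64(500.0), np.float64(10.0), np.float64(247.0)), (np.float64(500.0), np.float64(12.0), np.float64(256.0))]
240 [(np.float64(500.0), np.float64(12.0), np.float64(246.0)), (np.float64(500.0), np.float64(14.0), np.float64(256.0))]
250 [(np.float64(501.0), np.float64(14.0), np.float64(245.0)), (np.float64(504.0), np.float64(15.0), np.float64(249.0))]
260 [(np.float64(528.0), np.float64(5.0), np.float64(183.0)), (np.float64(528.0), np.float64(8.0), np.float64(201.0))]
270 [(np.float64(nan), np.float64(nan), np.float64(nan)), (np.float64(528.0), np.float64(12.0), np.float64(201.0))]
280 [(np.float64(530.0), np.float64(14.0), np.float64(179.0)), (np.float64(530.0), np.float64(16.0), np.float64(198.0))]
290 [(np.float64(537.0),
[... 1301 characters left out ...]
00 [(np.float64(500.0), np.float64(54.0), np.float64(246.0)), (np.float64(500.0), np.float64(52.0), np.float64(256.0))]
410 [(np.float64(500.0), np.float64(57.0), np.float64(247.0)), (np.float64(500.0), np.float64(54.0), np.float64(256.0))]
420 [(np.float64(500.0), np.float64(59.0), np.float64(248.0)), (np.float64(500.0), np.float64(57.0), np.float64(256.0))]
430 [(np.float64(500.0), np.float64(62.0), np.float64(247.0)), (np.float64(500.0), np.float64(59.0), np.float64(257.0))]
clock 4.15 tcp [0.5403 0.0331 0.1317] rpy [ 1.7936e+02 -1.6000e-01  8.9810e+01] F [ 0.1  0.1 -0.2] M [-0.01  0.02  0.04] open 0.0256 j6 -114.6
shift units [-0.009  -0.0022 -0.0186] turn units [-0.0004  0.0018  0.0005]
```

View pics/wrist5.png

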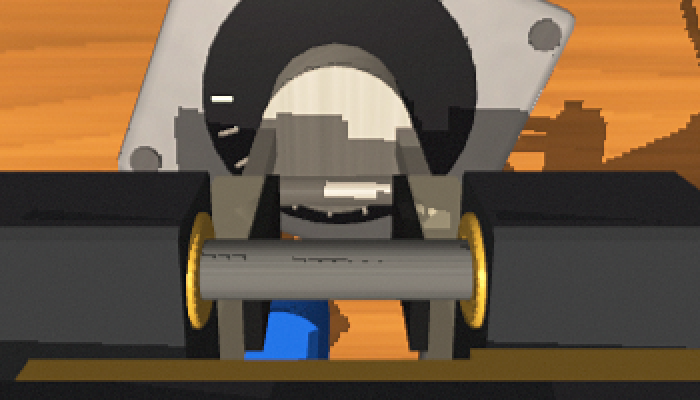

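```bash
python3 -c "
from h import *
s=snap('scene'); a=cv2.resize(s['color'][140:210,300:380],None,fx=5,fy=5,interpolation=cv2.INTER_NEAREST)
t=snap('side'); b=cv2.resize(t['color'][160:240,270:350],None,fx=5,fy=5,interpolation=cv2.INTER_NEAREST)
cv2.imwrite('pics/s6.png',np.hstack([a[:350,:400],b[:350,:400]]))
print('px',proj(s,[[.54,.01,.131],[.54,.056,.131],[.538,.0065,.16],[.538,.0585,.16]]),proj(t,[[.54,.01,.131],[.54,.056,.131],[.538,.0065,.16],[.538,.0585,.16]]))
o=sensors.get_obs();print(o['opening'],o['force'])
"
```

```text
px [[329.73203911 186.22630498]
 [345.00052478 175.78708305]
 [327.87046297 177.6327915 ]
 [345.54542381 165.77655811]] [[320.05727947 207.99808758]
 [308.11838623 213.92894356]
 [321.57381702 198.96982229]
 [307.92325127 205.54263398]]
0.017239453980173108 [-0.3511352   0.76326332  0.76452362]
```

View pics/s6.png

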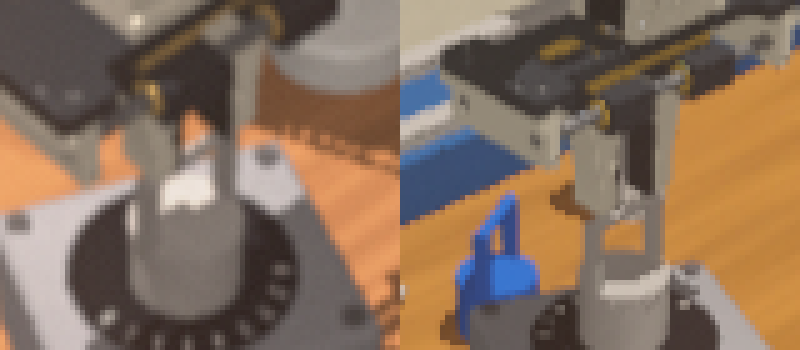

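```bash
python3 -c "
from h import *
for n in ['side','scene']:
    s=load(n); w=cloud(s)
    us=range(300,332,3) if n=='side' else range(318,356,4)
    vs=range(180,222,3) if n=='side' else range(150,192,4)
    print(n)
    for v in vs: print(v,' '.join('%3.0f,%3.0f,%3.0f|'%tuple(w[v,u]*1000) for u in us))
"
```

```text
side
180 498,122,277| 500,110,272| 525, 77,251| 513, 78,255| 498, 82,263| 501, 68,257| 500, 59,254| 527, 21,229| 530,  6,223| 815,-295,  3| 806,-302,  4|
183 501,119,266| 535, 79,238| 511, 90,252| 506, 84,251| 504, 75,249| 501, 68,248| 500, 58,244| 529, 19,219| 529,  7,215| 799,-279,  3| 792,-288,  2|
186 500,120,259| 508,103,249| 536, 67,224| 529, 63,226| 500, 79,243| 550, 21,202| 537, 22,208| 529, 19,209| 529,  7,205| 782,-262,  3| 779,-275, -0|
189 501,120,250| 822,-180,  6| 540, 63,212| 528, 64,217| 528, 53,213| 548, 23,194| 537, 21,198| 531, 16,198| 532,  4,194| 767,-248,  2| 759,-255,  3|
192 501,119,241| 811,-171,  1| 542, 62,202| 531, 61,206| 528, 53,205| 551, 19,182| 537, 22,189| 530, 18,190| 530,  5,185| 752,-233,  2| 745,-241,  2|
195 801,-147,  3| 797,-158,  0| 544, 60,191| 530, 62,198| 530, 51,194| 550, 20,173| 537, 22,179| 531, 15,179| 745,-210,  2| 738,-218,  1| 731,-227,  1|
198 789,-136, -1| 780,-142,  1| 542, 61,183| 534, 59,186| 531, 50,183| 723,-146, 24| 715,-152, 25| 535, 12,167| 725,-191,  5| 722,-202,  2| 715,-211,  1|
201 773,-121,  1| 764,-127,  2| 755,-133, 
[... 1791 characters left out ...]
151| 504,108, 84| 509,117, 82|
174 576,-52,245| 411, 99,  2| 417,107,  1| 545,  6,178| 541, 21,163| 493, 79, 82| 533, 54,132| 542, 57,137| 514, 98, 85| 519,107, 82|
178 471, 35, 82| 478, 42, 83| 484, 49, 83| 543,  8,162| 523, 39,122| 529, 45,123| 535, 51,123| 541, 58,123| 522, 91, 83| 528, 98, 83|
182 481, 26, 84| 487, 34, 82| 519, 18,121| 542,  9,147| 533, 29,125| 538, 37,122| 544, 44,122| 551, 49,124| 532, 81, 84| 538, 89, 84|
186 490, 18, 83| 497, 24, 85| 528, 10,121| 542,  9,135| 540, 23,122| 545, 30,120| 553, 35,124| 558, 43,122| 540, 74, 82| 547, 80, 83|
190 499, 10, 83| 504, 18, 81| 527, 10,107| 544,  7,124| 549, 14,123| 555, 21,122| 560, 28,121| 562, 39,115| 550, 64, 84| 555, 72, 82|
```

```bash
python3 -c "
from h import *
s=pickle.load(open('w2.pkl','rb')); w=cloud(s)
for v in range(238,330,8): print(v,' '.join('%4.0f,%3.0f,%3.0f|'%tuple(w[v,u]*1000) for u in [190,200,205,210,215,225,400,410,420,430,440]))
for n in ['side','scene']:
    s=load(n); w=cloud(s); q=w[(abs(w[...,0]-.54)<.012)&(abs(w[...,1]-.033)<.04)]; print(n,np.histogram(q[:,2],bins=np.arange(.1,.3,.01)))
    
o=sensors.get_obs(); print(o['joint_pos'],o['tool_pos'])
print([a for a in dir(ctrl) if a[0]!='_'],[a for a in dir(sensors) if a[0]!='_'])
"
```

```text
238  725,-142,  1|  545,-24,371|  545,-21,371|  544,-19,371|  543,-16,373|  712,-84, -0|  645,211, -2|  641,227, -0|  520, 84,373|  519, 89,373|  628,275,  6|
246  735,-137, 11|  545,-20,381|  544,-18,381|  543,-16,382|  543,-14,381|  544, -9,378|  660,215, -2|  523, 78,379|  521, 81,382|  520, 86,382|  519, 90,383|
254  545,-22,390|  544,-17,390|  544,-16,389|  545,-14,386|  544,-12,386|  546, -8,382|  674,219, -0|  526, 77,383|  523, 80,387|  521, 83,390|  519, 86,393|
262  544,-19,398|  544,-15,398|  543,-13,398|  544,-11,395|  543, -9,396|  549, -7,384|  688,223,  2|  530, 78,383|  523, 77,396|  521, 80,399|  520, 84,400|
270  520, -5,445|  519, -2,445|  519, -1,444|  519,  1,445|  519,  2,445|  518,  4,444|  507, 50,445|  507, 53,446|  506, 55,446|  506, 58,445|  505, 61,445|
278  521, -4,448|  520, -1,448|  520,  0,448|  519,  1,448|  519,  3,448|  519,  5,448|  508, 49,449|  508, 52,448|  507, 54,449|  507, 57,448|  506, 60,448|
286  522, -3,449|  521, -0,450|  521,  1,450|  521,  2,448|  520,  3,450|  520,  6,450|  509, 49,451|  509, 52,450|  509, 55,450|  508, 57,450|  507, 
[... 752 characters left out ...]
-0|  806,299, -0|  803,318, -2|  539, 83,417|
side (array([17, 28, 71, 25, 24, 22, 40, 42, 47, 57, 53, 47, 21,  3, 10,  2,  6,
       27, 28]), array([0.1 , 0.11, 0.12, 0.13, 0.14, 0.15, 0.16, 0.17, 0.18, 0.19, 0.2 ,
       0.21, 0.22, 0.23, 0.24, 0.25, 0.26, 0.27, 0.28, 0.29]))
scene (array([ 25,  27, 167,  34,  30,  28,  52,  38,  66,  63,  43,  45,  13,
        11,   9,   2,   1,   0,   1]), array([0.1 , 0.11, 0.12, 0.13, 0.14, 0.15, 0.16, 0.17, 0.18, 0.19, 0.2 ,
       0.21, 0.22, 0.23, 0.24, 0.25, 0.26, 0.27, 0.28, 0.29]))
[  24.35288091   10.20535037  -21.53310434    0.14358921  -57.6088258
 -114.62241547] [0.5402946  0.03305536 0.1317045 ]
['PlanningError', 'grasp_offset'] ['get_obs']
```

All three cameras agree that the fingertips are at z≈0.175 while the reported TCP is 0.132. The real tips sit about 43 mm behind the reported TCP, so the fingers closed in air just above the bow. I'll reopen and allow for that offset.

send_rows:
  commands:
    - [0,[-0.005,0,0],[0,0.001,0]]
    - [0,[0,0,0],[0,0,0]]
    - [0,[0,0,0],[0,0,0]]
    - [0,[0,0,0],[0,0,0]]
    - [0,[0,0,0],[0,0,0]]
    - [0,[0,0,0],[0,0,0]]
    - [0,[0,0,0],[0,0,0]]
    - [0,[0,0,0],[0,0,0]]

```text
clock: 5.05
tool_pos: [0.5389, 0.033, 0.1317]
orientation: [179.7, -0.2, 89.8]
force: [0.2, -0.2, -0.2]
opening: 0.0759
```

```bash
python3 -c "
from h import *
todo([.538,.0325,.086],90)
for n in ['side','scene']:
    s=snap(n); w=cloud(s)
    for y0,y1 in [(-.04,.004),(.064,.11)]:
        q=w[(abs(w[...,0]-.54)<.014)&(w[...,1]>y0)&(w[...,1]<y1)&(w[...,2]>.1)]; print(n,y0,np.sort(q[:,2])[:12].round(3),q[q[:,2]<.23].min(0),q[q[:,2]<.23].max(0))
"
```

```text
clock 5.05 tcp [0.5389 0.033  0.1317] rpy [ 1.7975e+02 -1.6000e-01  8.9800e+01] F [ 0.2 -0.2 -0.2] M [-0.    0.02 -0.04] open 0.0759 j6 -114.5
shift units [-0.0038 -0.0021 -0.1828] turn units [-0.0004  0.0007  0.0005]
side -0.04 [0.171 0.171 0.172 0.172 0.173 0.174 0.174 0.174 0.174 0.175 0.175 0.175] [ 0.52612892 -0.02618072  0.17056559] [ 0.55045129 -0.00267565  0.2299037 ]
side 0.064 [0.17  0.172 0.173 0.173 0.175 0.175 0.175 0.175 0.176 0.176 0.176 0.177] [0.52604383 0.07022282 0.16981389] [0.54992261 0.09264043 0.2282368 ]
scene -0.04 [0.174 0.175 0.175 0.176 0.176 0.177 0.177 0.178 0.178 0.178 0.178 0.178] [ 0.52671706 -0.02384384  0.17399669] [ 0.54890754 -0.00788203  0.21095694]
scene 0.064 [0.171 0.172 0.172 0.173 0.173 0.174 0.174 0.175 0.175 0.176 0.176 0.176] [0.52689818 0.0718827  0.1712574 ] [0.54985047 0.09326156 0.2297129 ]
```

send_rows:
  commands:
    - [0,[0,0,-0.06],[0,0,0]]
    - [0,[0,0,-0.06],[0,0,0]]
    - [0,[0,0,-0.03],[0,0,0]]
    - [0,[0,0,0],[0,0,0]]
    - [0,[0,0,0],[0,0,0]]

```text
clock: 5.65
tool_pos: [0.5397, 0.0332, 0.0941]
orientation: [179.6, -0.2, 89.8]
force: [0.5, -0.6, 1.3]
opening: 0.0876
```

```bash
python3 -c "
from h import *
todo([.538,.0325,.088],90)
for n in ['side','scene']:
    s=snap(n); w=cloud(s)
    for y0,y1 in [(-.04,.002),(.065,.11)]:
        q=w[(abs(w[...,0]-.54)<.014)&(w[...,1]>y0)&(w[...,1]<y1)&(w[...,2]>.1)]; print(n,y0,np.sort(q[:,2])[:12].round(3),q[q[:,2]<.17].min(0),q[q[:,2]<.17].max(0))
"
```

```text
clock 5.65 tcp [0.5397 0.0332 0.0941] rpy [179.65  -0.18  89.82] F [ 0.5 -0.6  1.3] M [ 0.01 -0.05  0.01] open 0.0876 j6 -114.4
shift units [-0.0068 -0.0027 -0.0244] turn units [-0.0005  0.001   0.0005]
side -0.04 [0.133 0.134 0.135 0.136 0.136 0.136 0.136 0.137 0.138 0.138 0.138 0.138] [ 0.52618365 -0.03037056  0.13253098] [ 0.54817927 -0.00810775  0.16976919]
side 0.065 [0.133 0.136 0.136 0.136 0.137 0.137 0.138 0.139 0.139 0.14  0.14  0.14 ] [0.52645364 0.0775223  0.13346313] [0.552765   0.09657143 0.16993123]
scene -0.04 [0.137 0.137 0.137 0.138 0.138 0.139 0.139 0.139 0.139 0.14  0.14  0.14 ] [ 0.52898871 -0.02682814  0.13682694] [ 0.54983    -0.01234238  0.16316338]
scene 0.065 [0.132 0.133 0.135 0.135 0.136 0.137 0.137 0.137 0.137 0.138 0.138 0.138] [0.52852639 0.07604528 0.13241631] [0.55032005 0.09639585 0.16974286]
```

send_rows:
  commands:
    - [0,[-0.004,-0.001,-0.02],[0,0,0]]
    - [1,[0,0,0],[0,0,0]]
    - [1,[0,0,0],[0,0,0]]
    - [1,[0,0,0],[0,0,0]]
    - [1,[0,0,0],[0,0,0]]
    - [1,[0,0,0],[0,0,0]]
    - [1,[0,0,0],[0,0,0]]

```text
clock: 6.45
tool_pos: [0.5397, 0.0333, 0.0904]
orientation: [179.5, -0.2, 89.8]
force: [-0.6, -0.5, 0.3]
opening: 0.0515
```

```bash
python3 -c "
from h import *
todo([.538,.0325,.088],90)
s=snap('side'); b=cv2.resize(s['color'][150:240,260:360],None,fx=5,fy=5)
cv2.imwrite('pics/s7.png',b)
"
```

```text
clock 6.45 tcp [0.5397 0.0333 0.0904] rpy [179.48  -0.25  89.83] F [-0.6 -0.5  0.3] M [-0.04  0.01 -0.03] open 0.0515 j6 -114.5
shift units [-0.0066 -0.0033 -0.0098] turn units [-0.0007  0.0015  0.0005]
```

View pics/s7.png

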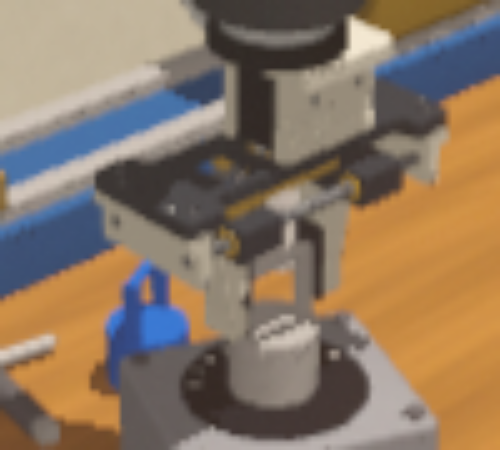

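The opening stopped at 51.5 mm, so both legs are held. I lift the cover straight up, then refine the hook pose from images I already have.

send_rows:
  commands:
    - [1,[0,0,0],[0,0,0]]
    - [1,[0,0,0.05],[0,0,0]]
    - [1,[0,0,0.08],[0,0,0]]
    - [1,[0,0,0.1],[0,0,0]]
    - [1,[0,0,0.06],[0,0,0]]
    - [1,[0,0,0],[0,0,0]]

```text
clock: 7.1
tool_pos: [0.5382, 0.0328, 0.1672]
orientation: [179.6, -0.2, 89.8]
force: [-0.1, -0.0, -1.7]
opening: 0.0517
```

```bash
python3 - <<'E'
from h import *
s=snap('scene'); t=load('side')
c=s['color'][120:280,260:420]; cv2.imwrite('pics/s8.png',cv2.resize(c,None,fx=3.5,fy=3.5))
for n,S in [('scene',s),('side',t)]:
    w=cloud(S).reshape(-1,3)
    q=w[(np.hypot(w[:,0]-.605,w[:,1]-.315)<.06)&(w[:,2]>.166)&(w[:,2]<.182)]
    l=cv2.fitLine(q[:,:2].astype(np.float32),cv2.DIST_HUBER,0,.001,.001).ravel(); d=l[:2]; d=d*np.sign(d[0])
    tt=(q[:,:2]-l[2:])@d; print(n,len(q),'ang',np.degrees(np.arctan2(d[1],d[0])).round(1),'A',(l[2:]+d*np.percentile(tt,1)).round(4),'B',(l[2:]+d*np.percentile(tt,99)).round(4))
    q=w[(np.hypot(w[:,0]-.605,w[:,1]-.315)<.06)&(w[:,2]>.180)&(w[:,2]<.2)]; print('tip',len(q),q.mean(0).round(4),q.max(0).round(3))
    q=w[(np.hypot(w[:,0]-.637,w[:,1]-.318)<.03)&(w[:,2]>.03)&(w[:,2]<.15)]; print('post',len(q),((q.min(0)+q.max(0))/2).round(4),np.ptp(q,0).round(3),q.mean(0).round(4))
    q=w[(np.hypot(w[:,0]-.637,w[:,1]-.318)<.06)&(w[:,2]>.006)&(w[:,2]<.03)]; (x,y),r=cv2.minEnclosingCircle(q[:,:2].astype(np.float32)); print('foot',x,y,r)
todo([.526,.303,.16],98)
E
```

```text
scene 141 ang 8.0 A [0.5681 0.308 ] B [0.6413 0.3183]
tip 21 [0.6003 0.3134 0.1822] [0.641 0.327 0.188]
post 212 [0.6347 0.3175 0.0897] [0.015 0.014 0.119] [0.6367 0.316  0.0925]
foot 0.6303064823150635 0.31785309314727783 0.051289040595293045
side 95 ang 9.2 A [0.5676 0.3112] B [0.6407 0.323 ]
tip 11 [0.5922 0.3139 0.1821] [0.641 0.325 0.184]
post 210 [0.6338 0.3206 0.0902] [0.016 0.015 0.119] [0.6321 0.3221 0.0925]
foot 0.6351668238639832 0.32045477628707886 0.04702916741371155
clock 7.15 tcp [0.5377 0.0327 0.1662] rpy [179.69  -0.18  89.8 ] F [-0.4 -0.1 -1.9] M [-0.05 -0.03  0.02] open 0.052 j6 -114.5
shift units [-0.0468  1.0812 -0.0247] turn units [-0.0006  0.0008  0.0228]
```

View pics/s8.png

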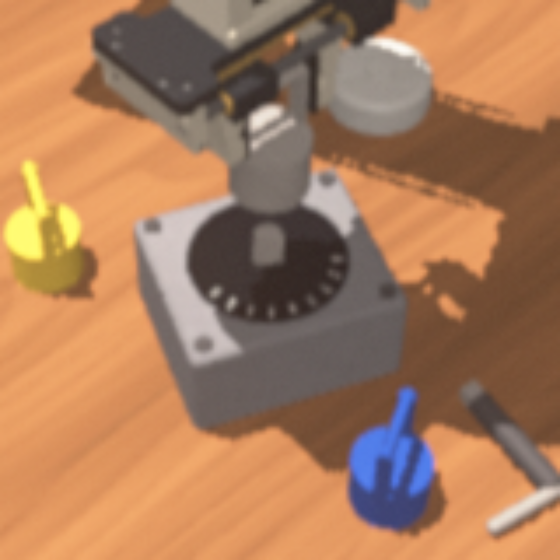

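The cover is up at (270,160) in the crop and the bare D-shaft shows at (268,245). The hook seat is at about (0.590, 0.3125), yaw 8.6°. Moving to the free-end side.

send_rows:
  commands:
    - [1,[-0.01,0.13,0],[0,0,0.003]]
    - [1,[-0.01,0.17,0],[0,0,0.004]]
    - [1,[-0.01,0.17,0],[0,0,0.004]]
    - [1,[-0.01,0.17,0],[0,0,0.004]]
    - [1,[-0.01,0.17,0],[0,0,0.004]]
    - [1,[-0.01,0.14,-0.03],[0,0,0.003]]
    - [1,[0,0.08,-0.06],[0,0,0]]
    - [1,[0,0,-0.03],[0,0,0]]
    - [1,[0,0,0],[0,0,0]]

```text
clock: 8.05
tool_pos: [0.516, 0.2965, 0.1263]
orientation: [-179.7, 0.1, 97.8]
force: [0.6, -0.5, -1.4]
opening: 0.0515
```

```bash
python3 - <<'E'
from h import *
todo([.523,.303,.128],98.5)
s=snap('scene'); t=snap('side')
a=cv2.resize(s['color'][60:200,370:490],None,fx=4,fy=4);b=cv2.resize(t['color'][170:310,180:280],None,fx=4,fy=4)
cv2.imwrite('pics/s9.png',np.hstack([a,b])[:, :800])
E
```

```text
clock 8.05 tcp [0.516  0.2965 0.1263] rpy [-1.7972e+02  9.0000e-02  9.7770e+01] F [ 0.6 -0.5 -1.4] M [-0.1   0.01  0.01] open 0.0515 j6 -130.8
shift units [0.0281 0.0261 0.0068] turn units [ 0.0004 -0.0007  0.002 ]
```

View pics/s9.png

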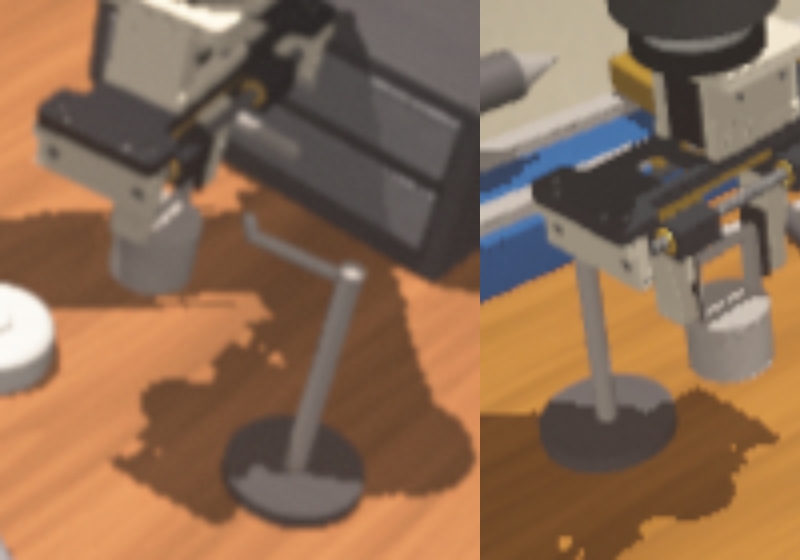

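The cover is held level just off the hook's free end, with the free end at (250,220) in the left crop. I check heights by depth before entering.

```bash
python3 - <<'E'
from h import *
for n in ['scene','side']:
    w=cloud(load(n)).reshape(-1,3); q=w[(np.hypot(w[:,0]-.515,w[:,1]-.296)<.035)&(w[:,2]>.06)&(w[:,2]<.2)]
    h,b=np.histogram(q[:,2],bins=np.arange(.06,.2,.004)); print(n,[(round(x,3),int(k)) for x,k in zip(b,h)])
    c=q[(q[:,2]>.145)&(q[:,2]<.165)]; print(c.min(0),c.max(0))
E
```

```text
scene [(np.float64(0.06), 0), (np.float64(0.064), 0), (np.float64(0.068), 0), (np.float64(0.072), 0), (np.float64(0.076), 0), (np.float64(0.08), 0), (np.float64(0.084), 0), (np.float64(0.088), 0), (np.float64(0.092), 0), (np.float64(0.096), 0), (np.float64(0.1), 0), (np.float64(0.104), 0), (np.float64(0.108), 0), (np.float64(0.112), 1), (np.float64(0.116), 5), (np.float64(0.12), 31), (np.float64(0.124), 22), (np.float64(0.128), 25), (np.float64(0.132), 27), (np.float64(0.136), 26), (np.float64(0.14), 25), (np.float64(0.144), 29), (np.float64(0.148), 24), (np.float64(0.152), 30), (np.float64(0.156), 118), (np.float64(0.16), 12), (np.float64(0.164), 4), (np.float64(0.168), 10), (np.float64(0.172), 8), (np.float64(0.176), 3), (np.float64(0.18), 5), (np.float64(0.184), 2), (np.float64(0.188), 0), (np.float64(0.192), 0)]
[0.49943659 0.26949817 0.14503393] [0.54089876 0.32238856 0.16358518]
side [(np.float64(0.06), 0), (np.float64(0.064), 0), (np.float64(0.068), 0), (np.float64(0.072), 0), (np.float64(0.076), 0), (np.float64(0.08), 0), (np.float64(0.084), 0), (np.float64(0.088), 0), (np.float64(0.092), 0), (np.float64(0.096), 0), (np.float64(0.1), 0), (np.float64(0.104), 0), (np.float64(0.108), 0), (np.float64(0.112), 0), (np.float64(0.116), 16), (np.float64(0.12), 29), (np.float64(0.124), 28), (np.float64(0.128), 27), (np.float64(0.132), 29), (np.float64(0.136), 25), (np.float64(0.14), 28), (np.float64(0.144), 32), (np.float64(0.148), 28), (np.float64(0.152), 59), (np.float64(0.156), 157), (np.float64(0.16), 9), (np.float64(0.164), 14), (np.float64(0.168), 11), (np.float64(0.172), 17), (np.float64(0.176), 15), (np.float64(0.18), 22), (np.float64(0.184), 17), (np.float64(0.188), 12), (np.float64(0.192), 14)]
[0.48825074 0.26895484 0.14515896] [0.54199055 0.32231977 0.16477836]
```

send_rows:
  commands:
    - [1,[0.05,0.014,0.003],[0.0002,-0.0003,0.001]]
    - [1,[0.06,0.013,0],[0,0,0.001]]
    - [1,[0.06,0.013,0],[0,0,0]]

```text
clock: 8.45
tool_pos: [0.5617, 0.3039, 0.131]
orientation: [179.9, -0.1, 98.4]
force: [0.5, 1.5, -2.9]
opening: 0.0515
```

```bash
python3 - <<'E'
from h import *
todo([.5915,.3133,.127],98.5)
E
```

```text
clock 8.45 tcp [0.5617 0.3039 0.131 ] rpy [ 1.7994e+02 -9.0000e-02  9.8380e+01] F [ 0.5  1.5 -2.9] M [ 0.01 -0.08  0.05] open 0.0515 j6 -127.5
shift units [ 0.1193  0.0376 -0.0159] turn units [-0.0003  0.0001  0.0003]
```

send_rows:
  commands:
    - [1,[0.04,0.014,-0.012],[0,0,0]]
    - [1,[0.05,0.014,0],[0,0,0]]
    - [1,[0.015,0.005,0],[0,0,0]]
    - [1,[0,0,0],[0,0,0]]

```text
clock: 8.85
tool_pos: [0.5934, 0.3101, 0.1286]
orientation: [179.8, -0.1, 98.1]
force: [0.2, 0.7, -1.7]
opening: 0.0522
```

```bash
python3 - <<'E'
from h import *
todo([.5915,.3133,.1084],98.5)
s=snap('scene'); t=snap('side')
a=cv2.resize(s['color'][60:200,370:490],None,fx=4,fy=4);b=cv2.resize(t['color'][170:310,180:280],None,fx=4,fy=4)
cv2.imwrite('pics/s10.png',np.hstack([a,b])[:, :800])
E
```

```text
clock 8.85 tcp [0.5934 0.3101 0.1286] rpy [ 1.798e+02 -1.500e-01  9.810e+01] F [ 0.2  0.7 -1.7] M [-0.04  0.04  0.01] open 0.0522 j6 -126.1
shift units [-0.0078  0.0129 -0.0809] turn units [-0.0005  0.0005  0.0011]
```

View pics/s10.png

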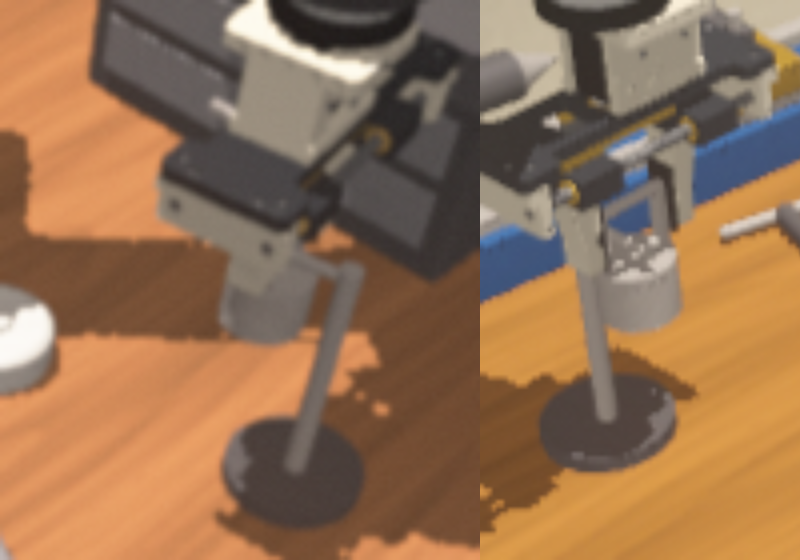

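The arm passes through the bow, with the arm at (320,262) in the left crop. I lower it onto the hook until contact.

send_rows:
  commands:
    - [1,[-0.004,0.006,-0.04],[0,0,0]]
    - [1,[0,0,-0.03],[0,0,0]]
    - [1,[0,0,0],[0,0,0]]

```text
clock: 9.25
tool_pos: [0.5903, 0.3115, 0.1101]
orientation: [179.8, -0.2, 98.1]
force: [-0.4, -0.4, -2.2]
opening: 0.0518
```

```bash
python3 - <<'E'
from h import *
todo([.5915,.3133,.1084],98.5)
E
```

```text
clock 9.25 tcp [0.5903 0.3115 0.1101] rpy [179.82  -0.18  98.15] F [-0.4 -0.4 -2.2] M [-0.04  0.02 -0.03] open 0.0518 j6 -126.3
shift units [ 0.0049  0.0072 -0.0068] turn units [-0.0006  0.0004  0.001 ]
```

send_rows:
  commands:
    - [1,[0,0,-0.008],[0,0,0]]
    - [1,[0,0,-0.008],[0,0,0]]

```text
clock: 9.45
tool_pos: [0.5904, 0.3117, 0.1076]
orientation: [179.7, -0.2, 98.2]
force: [-6.4, -2.7, 15.9]
opening: 0.0518
```

send_rows:
  commands:
    - [1,[0,0,0.004],[0,0,0]]
    - [0,[0,0,0],[0,0,0]]
    - [0,[0,0,0],[0,0,0]]
    - [0,[0,0,0],[0,0,0]]
    - [0,[0,0,0],[0,0,0]]
    - [0,[0,0,0],[0,0,0]]
    - [0,[0,0,0],[0,0,0]]

```text
clock: 10.15
tool_pos: [0.591, 0.3124, 0.1097]
orientation: [179.6, -0.2, 98.3]
force: [0.5, -0.6, 0.4]
opening: 0.0868
```

```bash
python3 - <<'E'
from h import *
todo([.5915,.3133,.2],98.5)
s=snap('scene'); t=snap('side')
a=cv2.resize(s['color'][60:200,370:490],None,fx=4,fy=4);b=cv2.resize(t['color'][170:310,180:280],None,fx=4,fy=4)
cv2.imwrite('pics/s11.png',np.hstack([a,b])[:, :800])
E
```

```text
clock 10.15 tcp [0.591  0.3124 0.1097] rpy [179.61  -0.22  98.27] F [ 0.5 -0.6  0.4] M [-0.02  0.05  0.03] open 0.0868 j6 -126.3
shift units [0.0019 0.0036 0.361 ] turn units [-0.0008  0.001   0.0006]
```

View pics/s11.png

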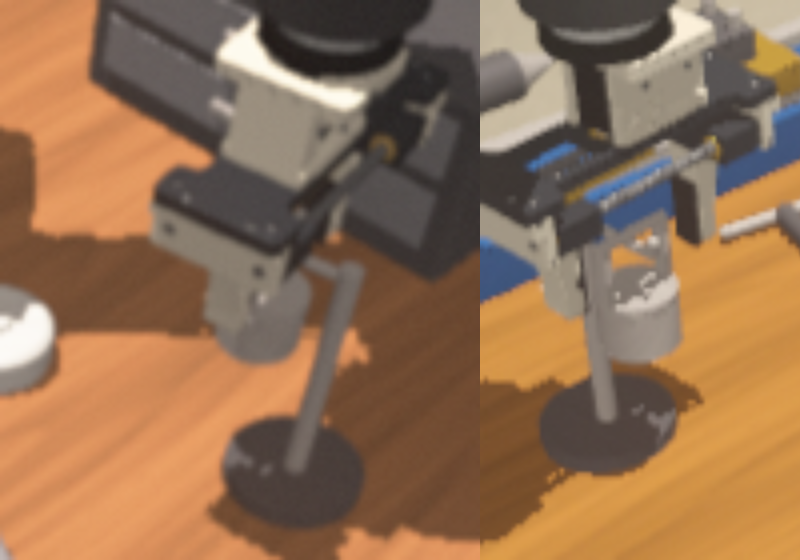

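The cover hangs on the arm and the fingers are clear of it. I raise straight up and go over the shaft to read its flat.

send_rows:
  commands:
    - [0,[0,0,0.1],[0,0,0]]
    - [0,[0,0,0.16],[0,0,0]]
    - [0,[0,0,0.16],[0,0,0]]
    - [0,[-0.01,-0.08,0.08],[0,0,0]]
    - [0,[-0.02,-0.17,0],[0,0,0]]
    - [0,[-0.02,-0.18,0],[0,0,0]]
    - [0,[-0.02,-0.18,0],[0,0,0]]
    - [0,[-0.02,-0.18,0],[0,0,0]]
    - [0,[-0.02,-0.17,0],[0,0,0]]
    - [0,[0,-0.1,0],[0,0,0]]
    - [0,[0,0,0],[0,0,0]]

```text
clock: 11.35
tool_pos: [0.5597, 0.0383, 0.2389]
orientation: [179.6, -0.1, 98.5]
force: [-0.4, 0.9, 0.1]
opening: 0.0878
```

```bash
python3 - <<'E'
from h import *
todo([.56,.03,.25],98.5)
s=snap('wrist'); t=snap('scene')
cv2.imwrite('pics/w12.png',s['color'])
p=proj(s,[[.538,.0325,.106]])[0].astype(int); print(p)
a=cv2.resize(s['color'][p[1]-50:p[1]+50,p[0]-50:p[0]+50],None,fx=5,fy=5,interpolation=cv2.INTER_CUBIC); b=cv2.resize(t['color'][90:190,400:460],None,fx=5,fy=5)
cv2.imwrite('pics/s12.png',np.hstack([a,b]))
E
```

```text
clock 11.35 tcp [0.5597 0.0383 0.2389] rpy [ 1.7957e+02 -9.0000e-02  9.8450e+01] F [-0.4  0.9  0.1] M [ 0.04 -0.    0.  ] open 0.0878 j6 -105.5
shift units [ 0.001  -0.033   0.0446] turn units [-0.0004  0.0012  0.0001]
[315 161]
```

View pics/s12.png

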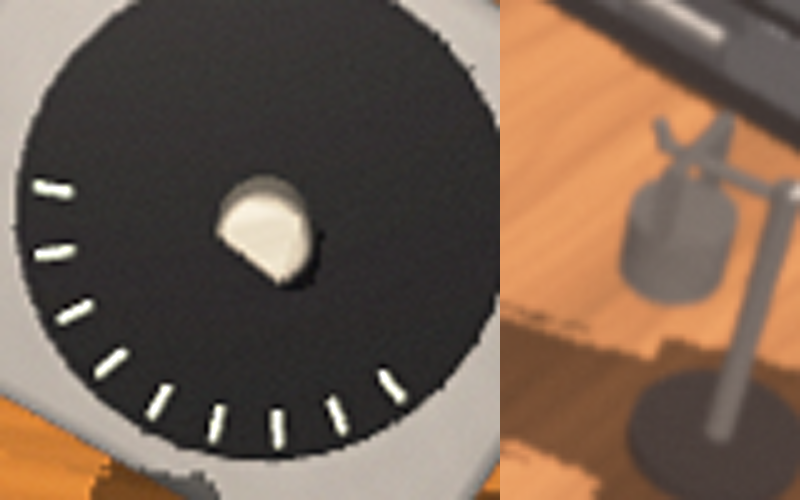

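The cover hangs by its bow on the hook. The shaft's flat faces lower-left in the wrist image, with its edge running from (218,235) to (280,285) in the crop. Fitting it now.

```bash
python3 - <<'E'
from h import *
from scipy.optimize import least_squares
s=load('wrist'); c=s['color'][111:211,265:365]; 
g=cv2.cvtColor(c,cv2.COLOR_BGR2GRAY).astype(np.uint8)
f=6; G=cv2.resize(g,None,fx=f,fy=f,interpolation=cv2.INTER_CUBIC)
m=(G>150).astype(np.uint8); n,l,st,ce=cv2.connectedComponentsWithStats(m)
k=l[int(45*f),int(52*f)]; print(st[k],ce[k])
cn=max(cv2.findContours((l==k).astype(np.uint8),cv2.RETR_EXTERNAL,cv2.CHAIN_APPROX_NONE)[0],key=len)[:,0]
uv=(cn+.5)/f-.5+[265,111]
K=s['mtx'];d=np.stack([(uv[:,0]-K[0,2])/K[0,0],(uv[:,1]-K[1,2])/K[1,1],np.ones(len(uv))],1)@camR(s).T
o=np.array(s['xyz']); P=(o+d*((.106-o[2])/d[:,2])[:,None])[:,:2]
# D model signed distance: r circle & flat
def res(p):
    x,y,th,r,h=p; q=P-[x,y]; n=np.array([np.cos(th),np.sin(th)])
    return np.maximum(np.hypot(*q.T)-r,q@n-h)
best=None
for t0 in np.radians(range(0,360,30)):
    z=least_squares(res,[*P.mean(0),t0,.01,.0055],loss='soft_l1',f_scale=.0005)
    if best is None or z.cost<best.cost: best=z
x=best.x; print('xy',x[:2].round(4),'yaw',np.degrees(x[2])%360,'r',x[3],'h',x[4],'rms',np.sqrt(np.mean(res(x)**2)))
# with fixed r,h
b2=min((least_squares(lambda p:res([*p,.0090,.0050]),[*P.mean(0),t0]) for t0 in np.radians(range(0,360,30))),key=lambda z:z.cost); print(b2.x[:2],np.degrees(b2.x[2])%360)
w=cloud(s)[111:211,265:365].reshape(-1,3); q=w[(w[:,2]>.098)&(np.hypot(w[:,0]-.538,w[:,1]-.033)<.02)]; print('depth top',len(q),q.mean(0),np.median(q[:,2]))
# dial plate centre
w=cloud(s); q=w[(np.abs(w[...,2]-.08)<.006)]; 
E
```

```text
[ 263  233  106  104 7354] [319.73225456 280.02665216]
xy [0.5348 0.0335] yaw 330.20151814205815 r 0.008920321119787942 h 0.004622028145206485 rms 0.00015707583968365042
[0.53468692 0.03360043] 330.2340544487614
depth top 264 [0.53313556 0.03429104 0.10487769] 0.10506476561121778
```

```bash
cat > fit.py <<'E'
from h import *
from scipy.optimize import least_squares
def ray(s,uv,z):
    K=s['mtx'];d=np.stack([(uv[:,0]-K[0,2])/K[0,0],(uv[:,1]-K[1,2])/K[1,1],np.ones(len(uv))],1)@camR(s).T
    o=np.array(s['xyz']); return (o+d*((z-o[2])/d[:,2])[:,None])[:,:2]
def plate(s,c0=(.536,.033)):
    g=cv2.GaussianBlur(cv2.cvtColor(s['color'],cv2.COLOR_BGR2GRAY),(3,3),0).astype(float)
    E=[]
    for a in np.radians(np.arange(0,360,2)):
        rr=np.arange(.030,.050,.00025); p=np.c_[c0[0]+rr*np.cos(a),c0[1]+rr*np.sin(a),np.full(len(rr),.08)]
        uv=proj(s,p).astype(np.float32); v=cv2.remap(g.astype(np.float32),uv[:,0],uv[:,1],cv2.INTER_LINEAR).ravel()
        gr=v[6:]-v[:-6]; i=gr.argmax()
        if gr[i]>40: E.append(p[i+3,:2])
    E=np.array(E)
    f=least_squares(lambda p:np.hypot(*(E-p[:2]).T)-p[2],[*c0,.04],loss='soft_l1',f_scale=.0004)
    r=np.abs(f.fun); return f.x,len(E),np.median(r)
if __name__=='__main__':
    for n in ['wrist','scene','w2','side']:
        s=load(n) if n!='w2' else pickle.load(open('w2.pkl','rb'))
        print(n,plate(s))
    s=load('wrist'); g=cv2.cvtColor(s['color'],cv2.COLOR_BGR2GRAY)
    np.set_printoptions(linewidth=250); print(g[142:176:1,302:334:1])
E
python3 fit.py
```

```text
wrist (array([0.53499925, 0.03402813, 0.04197626]), 20, np.float64(9.564536813542329e-05))Traceback (most recent call last):
  File "fit.py", line 20, in <module>
    print(n,plate(s))
            ~~~~~^^^
  File "fit.py", line 15, in plate
    f=least_squares(lambda p:np.hypot(*(E-p[:2]).T)-p[2],[*c0,.04],loss='soft_l1',f_scale=.0004)
    return func(*args, **kwargs)
    vector_fun = VectorFunction(
        fun_wrapped,
    ...<6 lines>...
        workers=workers
    )
    self._update_fun()
    ~~~~~~~~~~~~~~~~^^
    self.f = self.fun_wrapped(xp_copy(self.x))
             ~~~~~~~~~~~~~~~~^^^^^^^^^^^^^^^^^
    return np.atleast_1d(self.fun(x))
                         ~~~~~~~~^^^
    return self.f(x, *self.args, **self.kwargs)
           ~~~~~~^^^^^^^^^^^^^^^^^^^^^^^^^^^^^^
  File "fit.py", line 15, in <lambda>
    f=least_squares(lambda p:np.hypot(*(E-p[:2]).T)-p[2],[*c0,.04],loss='soft_l1',f_scale=.0004)
                                        ~^~~~~~
ValueError: operands could not be broadcast together with shapes (0,) (2,)
```

```bash
sed -i 's/gr\[i\]>40/gr[i]>12/; s/(.030,.050/(.036,.048/' fit.py; python3 fit.py
```

```text
wrist (array([0.53502242, 0.03400371, 0.04197121]), 30, np.float64(0.00013841072128805212))
scene (array([0.53390895, 0.03562448, 0.04138296]), 65, np.float64(0.0014597161295560254))
w2 (array([0.53522272, 0.03365093, 0.04177246]), 31, np.float64(0.0003025456023235257))
side (array([0.53994642, 0.02945949, 0.04116202]), 6, np.float64(0.0008558996616575311))
[[49 52 51 ... 48 48 49]
 [47 52 50 ... 50 51 47]
 [51 48 50 ... 47 49 48]
 ...
 [46 43 43 ... 43 43 45]
 [41 46 42 ... 44 44 42]
 [45 44 44 ... 42 44 44]]
```

```bash
python3 - <<'E'
from h import *
s=load('scene'); w=cloud(s)
q=w.reshape(-1,3); q=q[(q[:,2]>.02)&(q[:,2]<.2)&(np.hypot(q[:,0]-.467,q[:,1]+.221)<.14)&(np.hypot(q[:,0]-.467,q[:,1]+.221)>.045)]
d=q[:,:2]-[.467,-.221]; a=np.radians(115.6); ex=np.array([np.cos(a),np.sin(a)]); ey=np.array([-ex[1],ex[0]])
X=np.c_[d@ex,d@ey,q[:,2]]; 
for k in set(map(tuple,(X[:,:2]//.02).astype(int))): 
    m=((X[:,:2]//.02).astype(int)==k).all(1); print(np.array(k)*20,m.sum(),X[m,2].max().round(3))
todo([.467,-.221,.12],115.6)
E
```

```text
[-120   60] 24 0.057
[-120   80] 27 0.059
clock 11.45 tcp [0.5602 0.0404 0.2387] rpy [ 1.7956e+02 -1.1000e-01  9.8520e+01] F [-0.2  0.3  0.2] M [ 0.05 -0.04 -0.02] open 0.0874 j6 -105.6
shift units [-0.3727 -1.0456 -0.4749] turn units [-0.0007  0.0011  0.0475]
```

send_rows:
  commands:
    - [0,[-0.05,-0.13,0],[0,0,0.008]]
    - [0,[-0.06,-0.17,0],[0,0,0.009]]
    - [0,[-0.06,-0.17,0],[0,0,0.009]]
    - [0,[-0.06,-0.17,0],[0,0,0.009]]
    - [0,[-0.06,-0.17,-0.05],[0,0,0.008]]
    - [0,[-0.06,-0.16,-0.12],[0,0.001,0.005]]
    - [0,[-0.02,-0.07,-0.12],[0,0,0]]
    - [0,[0,0,-0.08],[0,0,0]]
    - [0,[0,0,0],[0,0,0]]

```text
clock: 12.35
tool_pos: [0.4692, -0.2179, 0.1442]
orientation: [179.7, -0.2, 117.3]
force: [0.9, 0.8, 0.2]
opening: 0.0876
```

```bash
python3 - <<'E'
from h import *
todo([.467,-.221,.06],115.6)
s=snap('wrist'); t=snap('scene')
cv2.imwrite('pics/w13.png',s['color'])
w=cloud(s).reshape(-1,3); q=w[(np.hypot(w[:,0]-.467,w[:,1]+.221)<.03)&(w[:,2]>.046)&(w[:,2]<.056)]
if len(q): print(len(q),cv2.minAreaRect(q[:,:2].astype(np.float32)*1000),np.median(q[:,2]))
E
```

```text
clock 12.35 tcp [ 0.4692 -0.2179  0.1442] rpy [179.7   -0.2  117.27] F [0.9 0.8 0.2] M [-0.03  0.06 -0.02] open 0.0876 j6 -59.1
shift units [-0.0088 -0.0123 -0.3369] turn units [-0.0009  0.0005 -0.0046]
754 ((467.0492858886719, -220.97091674804688), (46.384544372558594, 13.98934555053711), 25.805736541748047) 0.05118326831905487
```

View pics/w13.png

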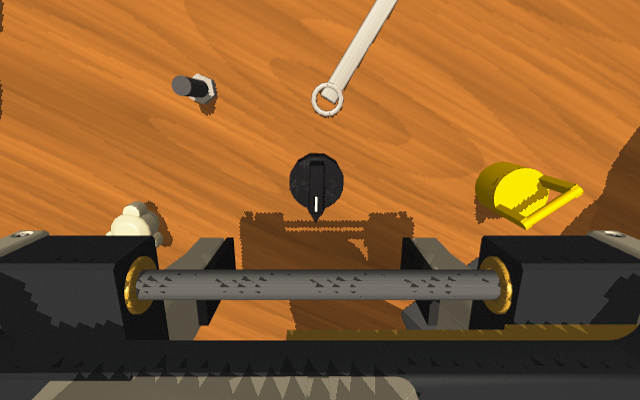

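The knob is at (316,182) with its white mark and nose pointing down the image (+x side), yaw 25.8°. The measured bar, 46.4 × 14.0 mm at z 0.051, matches the description. Descending.

send_rows:
  commands:
    - [0,[-0.006,-0.009,-0.12],[-0.0006,0.0004,-0.003]]
    - [0,[-0.002,-0.003,-0.15],[0,0,0]]
    - [0,[0,0,-0.13],[0,0,0]]
    - [0,[0,0,-0.05],[0,0,0]]
    - [0,[0,0,0],[0,0,0]]

```text
clock: 12.95
tool_pos: [0.4798, -0.2178, 0.0402]
orientation: [179.0, 0.7, 116.8]
force: [0.6, 0.0, 0.9]
opening: 0.0876
```

```bash
python3 - <<'E'
from h import *
todo([.467,-.221,-.0095],115.8)
E
```

```text
clock 12.95 tcp [ 0.4798 -0.2178  0.0402] rpy [179.02   0.69 116.77] F [0.6 0.  0.9] M [0.05 0.12 0.03] open 0.0876 j6 -60.4
shift units [-0.0514 -0.013  -0.1989] turn units [ 0.0005  0.0033 -0.0027]
```

send_rows:
  commands:
    - [0,[-0.035,-0.009,-0.02],[0.0004,0.0025,-0.002]]
    - [0,[-0.01,-0.003,-0.04],[0,0,0]]
    - [0,[0,0,-0.03],[0,0,0]]
    - [0,[0,0,0],[0,0,0]]

```text
clock: 13.35
tool_pos: [0.4722, -0.2201, 0.0206]
orientation: [179.5, 0.4, 116.2]
force: [0.2, 0.7, 0.1]
opening: 0.0878
```

```bash
python3 - <<'E'
from h import *
todo([.467,-.221,-.0095],115.8)
E
```

```text
clock 13.35 tcp [ 0.4722 -0.2201  0.0206] rpy [179.48   0.36 116.18] F [0.2 0.7 0.1] M [ 0.06  0.14 -0.  ] open 0.0878 j6 -60.5
shift units [-0.0209 -0.0037 -0.1202] turn units [ 0.0003  0.0017 -0.0011]
```

send_rows:
  commands:
    - [0,[-0.02,-0.003,-0.03],[0.0003,0.002,-0.001]]
    - [0,[-0.006,-0.001,-0.03],[0,0,0]]
    - [0,[0,0,-0.03],[0,0,0]]
    - [0,[0,0,0],[0,0,0]]

```text
clock: 13.75
tool_pos: [0.4655, -0.2214, -0.0033]
orientation: [-179.9, -0.1, 115.8]
force: [-0.1, -0.2, 0.5]
opening: 0.0876
```

```bash
python3 - <<'E'
from h import *
todo([.467,-.221,-.0095],115.8)
E
```

```text
clock 13.75 tcp [ 0.4655 -0.2214 -0.0033] rpy [-1.7992e+02 -6.0000e-02  1.1577e+02] F [-0.1 -0.2  0.5] M [-0.04  0.04 -0.03] open 0.0876 j6 -60.6
shift units [ 0.006   0.0017 -0.025 ] turn units [-0.     -0.0003  0.0001]
```

send_rows:
  commands:
    - [0,[0.005,0.001,-0.022],[0,0,0]]
    - [1,[0,0,0],[0,0,0]]
    - [1,[0,0,0],[0,0,0]]
    - [1,[0,0,0],[0,0,0]]
    - [1,[0,0,0],[0,0,0]]
    - [1,[0,0,0],[0,0,0]]
    - [1,[0,0,0],[0,0,0]]
    - [1,[0,0,0],[0,0,0]]
    - [1,[0,0,0],[0,0,0]]

```text
clock: 14.65
tool_pos: [0.4676, -0.2213, -0.0087]
orientation: [-180.0, -0.0, 115.8]
force: [-0.4, -1.1, -0.4]
opening: 0.0289
```

```bash
python3 - <<'E'
from h import *
todo([.467,-.221,-.0095],115.8)
E
```

```text
clock 14.65 tcp [ 0.4676 -0.2213 -0.0087] rpy [-1.7997e+02 -1.0000e-02  1.1578e+02] F [-0.4 -1.1 -0.4] M [ 0.03 -0.02  0.03] open 0.0289 j6 -60.7
shift units [-0.0024  0.0011 -0.0032] turn units [-0.     -0.0001  0.    ]
```

send_rows:
  commands:
    - [1,[0,0,0],[0,0,0]]
    - [1,[0,0,0],[0,0,0]]
    - [1,[0,0,0],[0,0,0]]
    - [1,[0,0,0],[0,0,0]]

```text
clock: 15.05
tool_pos: [0.4676, -0.2213, -0.0087]
orientation: [-180.0, -0.0, 115.8]
force: [0.5, -0.6, -0.8]
opening: 0.0142
```

```bash
python3 - <<'E'
from h import *
todo([.467,-.221,-.0095],115.8)
s=snap('wrist'); cv2.imwrite('pics/w14.png',s['color'])
t=snap('side'); cv2.imwrite('pics/s14.png',cv2.resize(t['color'][150:250,340:440],None,fx=5,fy=5))
E
```

```text
clock 15.05 tcp [ 0.4676 -0.2213 -0.0087] rpy [-1.7997e+02 -1.0000e-02  1.1579e+02] F [ 0.5 -0.6 -0.8] M [ 0.05  0.01 -0.04] open 0.0142 j6 -60.7
shift units [-0.0022  0.001  -0.0033] turn units [-0.     -0.0001  0.    ]
```

View pics/w14.png

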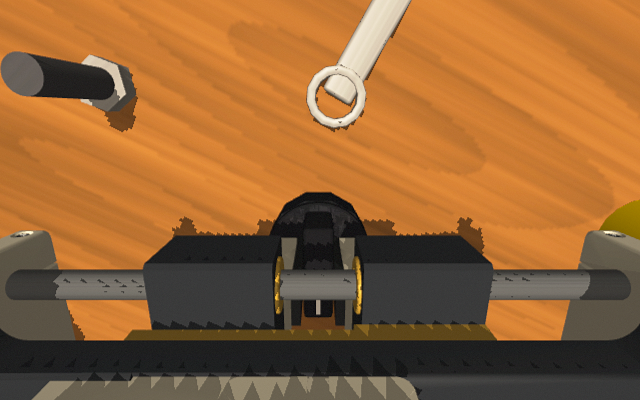

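View pics/s14.png

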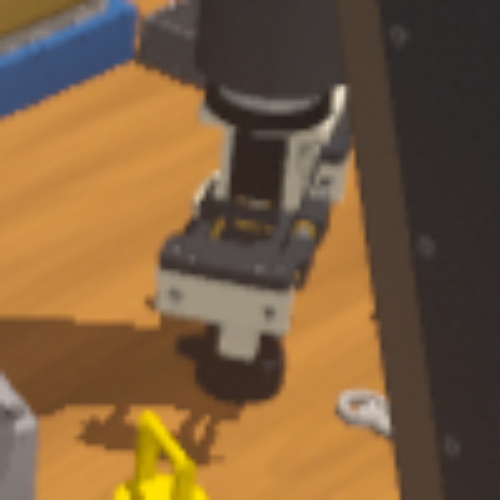

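The bar is gripped at 14.2 mm opening. I lift, carry it over the gearbox and turn by −55.6° on the way.

send_rows:
  commands:
    - [1,[0,0,0.06],[0,0,0]]
    - [1,[0,0,0.14],[0,0,0]]
    - [1,[0,0,0.16],[0,0,0]]
    - [1,[0.01,0.03,0.16],[0,0,-0.01]]
    - [1,[0.04,0.13,0.1],[0,0,-0.018]]
    - [1,[0.05,0.17,0],[0,0,-0.018]]
    - [1,[0.05,0.17,0],[0,0,-0.018]]
    - [1,[0.05,0.17,0],[0,0,-0.018]]
    - [1,[0.05,0.16,0],[0,0,-0.018]]
    - [1,[0.03,0.12,0],[0,0,-0.018]]
    - [1,[0,0.04,0],[0,0,-0.016]]
    - [1,[0,0,0],[0,0,0]]

```text
clock: 16.35
tool_pos: [0.5348, 0.0368, 0.1516]
orientation: [-179.9, -0.5, 65.3]
force: [-0.1, -0.5, -0.3]
opening: 0.014
```

```bash
python3 - <<'E'
from h import *
todo([.5353,.0335,.13],60.2)
s=snap('wrist'); cv2.imwrite('pics/w15.png',s['color'])
E
```

```text
clock 16.35 tcp [0.5348 0.0368 0.1516] rpy [-179.89   -0.49   65.34] F [-0.1 -0.5 -0.3] M [-0.16  0.   -0.  ] open 0.014 j6 -139.0
shift units [ 0.002  -0.0134 -0.0863] turn units [-0.0014  0.0003 -0.0143]
```

View pics/w15.png

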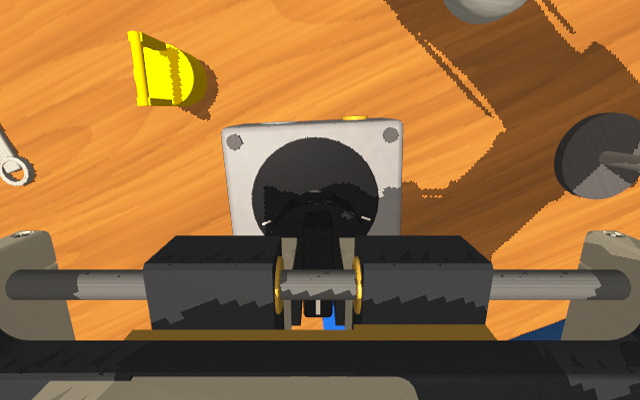

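send_rows:
  commands:
    - [1,[0.001,-0.01,-0.05],[-0.001,0,-0.01]]
    - [1,[0,-0.002,-0.04],[0,0,-0.003]]
    - [1,[0,0,-0.03],[0,0,0]]
    - [1,[0,0,0],[0,0,0]]

```text
clock: 16.8
tool_pos: [0.5341, 0.0308, 0.12]
orientation: [180.0, -0.1, 61.1]
force: [0.4, 0.7, -1.1]
opening: 0.0141
```

```bash
python3 - <<'E'
from h import *
todo([.5352,.0336,.105],60.2)
s=snap('scene'); t=snap('side')
a=cv2.resize(s['color'][150:250,290:390],None,fx=4,fy=4);b=cv2.resize(t['color'][170:270,265:365],None,fx=4,fy=4)
cv2.imwrite('pics/s16.png',np.hstack([a,b]))
E
```

```text
clock 16.8 tcp [0.5341 0.0308 0.12  ] rpy [ 1.7998e+02 -1.2000e-01  6.1120e+01] F [ 0.4  0.7 -1.1] M [-0.08 -0.03  0.02] open 0.0141 j6 -143.1
shift units [ 0.0043  0.0113 -0.06  ] turn units [-0.0003  0.0002 -0.0026]
```

View pics/s16.png

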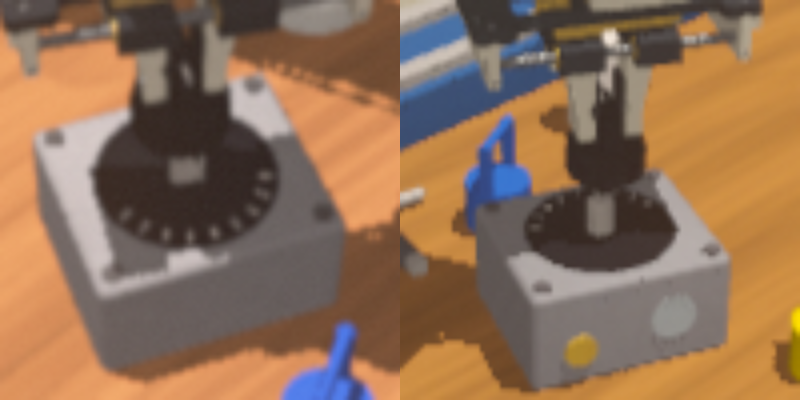

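The knob hangs upright just above the shaft in both views. Fine alignment next.

send_rows:
  commands:
    - [1,[0.004,0.01,-0.025],[0,0,-0.002]]
    - [1,[0,0,-0.02],[0,0,0]]
    - [1,[0,0,0],[0,0,0]]
    - [1,[0,0,0],[0,0,0]]

```text
clock: 17.3
tool_pos: [0.5368, 0.0337, 0.11]
orientation: [179.8, -0.3, 60.4]
force: [-0.0, -0.7, -1.0]
opening: 0.0137
```

```bash
python3 - <<'E'
from h import *
todo([.5352,.0336,.099],60.2)
E
```

```text
clock 17.3 tcp [0.5368 0.0337 0.11  ] rpy [179.84  -0.26  60.39] F [-0.  -0.7 -1. ] M [-0.05 -0.01  0.03] open 0.0137 j6 -144.1
shift units [-0.0064 -0.0005 -0.0438] turn units [-0.0004  0.0007 -0.0005]
```

send_rows:
  commands:
    - [1,[-0.006,0,-0.018],[0,0.0007,-0.0005]]
    - [1,[0,0,-0.015],[0,0,0]]
    - [1,[0,0,0],[0,0,0]]
    - [1,[0,0,0],[0,0,0]]

```text
clock: 17.7
tool_pos: [0.5353, 0.0339, 0.1012]
orientation: [-179.9, -0.1, 60.2]
force: [0.7, -1.1, -1.2]
opening: 0.0133
```

```bash
python3 - <<'E'
from h import *
todo([.5352,.0336,.096],60.2)
E
```

```text
clock 17.7 tcp [0.5353 0.0339 0.1012] rpy [-1.7993e+02 -1.4000e-01  6.0210e+01] F [ 0.7 -1.1 -1.2] M [-0.08 -0.02  0.03] open 0.0133 j6 -144.1
shift units [-0.0003 -0.001  -0.0206] turn units [-0.0004  0.     -0.    ]
```

send_rows:
  commands:
    - [1,[0,-0.001,-0.01],[0,0,0]]
    - [1,[0,0,-0.01],[0,0,0]]
    - [1,[0,0,-0.008],[0,0,0]]

```text
clock: 18.0
tool_pos: [0.5356, 0.0338, 0.0941]
orientation: [-180.0, -0.2, 60.2]
force: [0.4, 1.2, -0.8]
opening: 0.014
```

```bash
python3 - <<'E'
from h import *
todo([.5352,.0336,.09],60.2)
E
```

```text
clock 18.0 tcp [0.5356 0.0338 0.0941] rpy [-179.96   -0.18   60.22] F [ 0.4  1.2 -0.8] M [0.32 0.17 0.01] open 0.014 j6 -144.1
shift units [-0.0016 -0.0006 -0.0163] turn units [-0.0005  0.0002 -0.0001]
```

send_rows:
  commands:
    - [1,[-0.001,0,-0.01],[0,0,0]]
    - [1,[0,0,-0.01],[0,0,0]]

```text
clock: 18.2
tool_pos: [0.5354, 0.0339, 0.0888]
orientation: [-180.0, -0.2, 60.2]
force: [-0.1, -0.2, 0.2]
opening: 0.0139
```

```bash
python3 - <<'E'
from h import *
todo([.5352,.0336,.09],60.2)
E
```

```text
clock 18.2 tcp [0.5354 0.0339 0.0888] rpy [-179.97   -0.2    60.22] F [-0.1 -0.2  0.2] M [ 0.05  0.01 -0.01] open 0.0139 j6 -144.1
shift units [-0.001  -0.0013  0.0049] turn units [-0.0005  0.0002 -0.0001]
```

Low force with the underside below the shaft top, so it is entering. Continuing.

send_rows:
  commands:
    - [1,[0,0,-0.012],[0,0,0]]
    - [1,[0,0,-0.012],[0,0,0]]
    - [1,[0,0,-0.012],[0,0,0]]

```text
clock: 18.5
tool_pos: [0.5355, 0.034, 0.079]
orientation: [-180.0, -0.2, 60.2]
force: [0.1, 0.3, -1.1]
opening: 0.0135
```

send_rows:
  commands:
    - [1,[0,0,-0.008],[0,0,0]]
    - [1,[0,0,-0.008],[0,0,0]]

```text
clock: 18.7
tool_pos: [0.5354, 0.0339, 0.0748]
orientation: [-180.0, -0.2, 60.2]
force: [-1.8, 0.6, 4.3]
opening: 0.0136
```

send_rows:
  commands:
    - [1,[0,0,-0.008],[0,0,0]]
    - [1,[0,0,-0.006],[0,0,0]]

```text
clock: 18.9
tool_pos: [0.5355, 0.0339, 0.0718]
orientation: [-180.0, -0.2, 60.3]
force: [-3.6, 1.3, 6.6]
opening: 0.0135
```

send_rows:
  commands:
    - [1,[0,0,-0.005],[0,0,0]]

```text
clock: 19.0
tool_pos: [0.5355, 0.0339, 0.0713]
orientation: [180.0, -0.2, 60.3]
force: [-7.6, 3.1, 17.5]
opening: 0.0137
```

send_rows:
  commands:
    - [1,[0.001,0,-0.006],[0,0,0]]

```text
clock: 19.1
tool_pos: [0.5356, 0.0339, 0.0713]
orientation: [180.0, -0.2, 60.3]
force: [-11.9, 2.7, 23.8]
opening: 0.0139
```

```bash
python3 - <<'E'
from h import *
s=snap('scene'); t=snap('side')
a=cv2.resize(s['color'][150:250,290:390],None,fx=4,fy=4);b=cv2.resize(t['color'][170:270,265:365],None,fx=4,fy=4)
cv2.imwrite('pics/s17.png',np.hstack([a,b]))
c=cv2.resize(s['color'][90:190,400:480],None,fx=4,fy=4);d=cv2.resize(t['color'][200:300,170:270],None,fx=4,fy=4)
cv2.imwrite('pics/s18.png',np.hstack([c,d]))
cv2.imwrite('pics/s19.png',s['color'])
todo([.5352,.0336,.0713],60.2)
for n,S in [('scene',s),('side',t)]:
    w=cloud(S).reshape(-1,3); q=w[(np.hypot(w[:,0]-.535,w[:,1]-.034)<.031)&(w[:,2]>.085)&(w[:,2]<.16)]
    h,b=np.histogram(q[:,2],bins=np.arange(.085,.16,.003)); print(n,[(round(float(x),3),int(k)) for x,k in zip(b,h)])
E
```

```text
clock 19.2 tcp [0.5356 0.0339 0.0713] rpy [179.98  -0.19  60.31] F [-8.8  2.5 15.9] M [ 0.63  3.13 -0.05] open 0.0139 j6 -144.1
shift units [-0.0015 -0.0013 -0.    ] turn units [-0.0004  0.0003 -0.0003]
scene [(0.085, 14), (0.088, 15), (0.091, 18), (0.094, 14), (0.097, 20), (0.1, 19), (0.103, 75), (0.106, 68), (0.109, 8), (0.112, 10), (0.115, 14), (0.118, 23), (0.121, 18), (0.124, 19), (0.127, 22), (0.13, 41), (0.133, 58), (0.136, 20), (0.139, 8), (0.142, 19), (0.145, 17), (0.148, 15), (0.151, 8), (0.154, 6)]
side [(0.085, 21), (0.088, 22), (0.091, 11), (0.094, 14), (0.097, 12), (0.1, 27), (0.103, 46), (0.106, 30), (0.109, 5), (0.112, 11), (0.115, 17), (0.118, 15), (0.121, 20), (0.124, 11), (0.127, 14), (0.13, 37), (0.133, 31), (0.136, 11), (0.139, 15), (0.142, 14), (0.145, 13), (0.148, 12), (0.151, 22), (0.154, 23)]
```

View pics/s17.png

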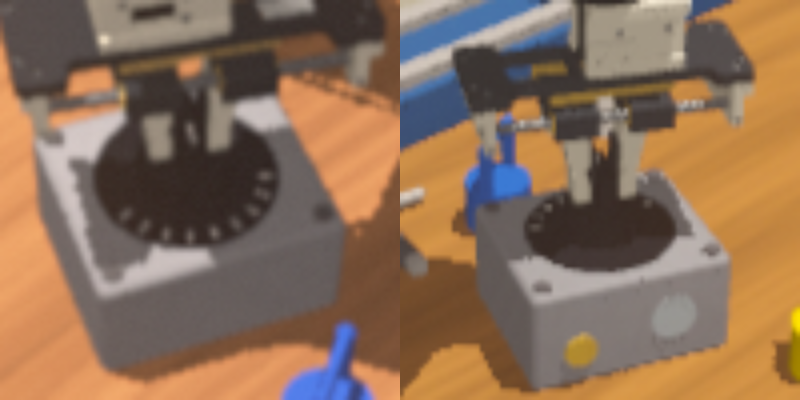

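View pics/s18.png

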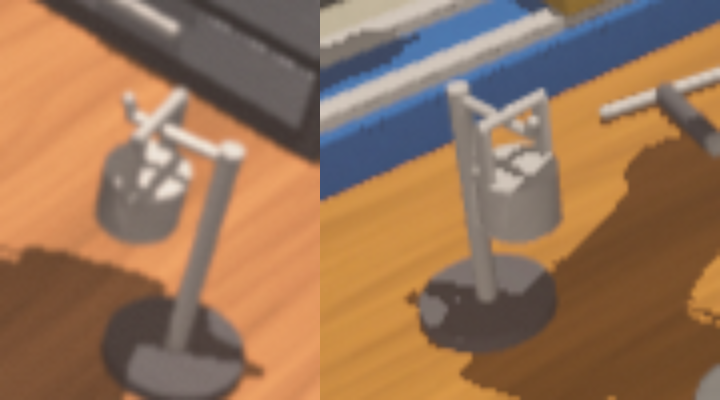

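View pics/s19.png

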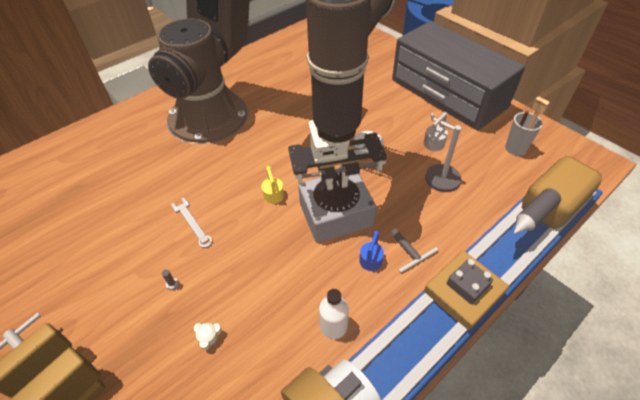

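Both views show the skirt flat on the dial plate: skirt top ≈0.104 and bar top ≈0.132, as 0.080 + 24 mm and + 52 mm require. The cover hangs on the hook. I take out some side load and confirm the push is steady.

send_rows:
  commands:
    - [1,[-0.003,0.001,-0.006],[0,0,0]]
    - [1,[-0.002,0,-0.006],[0,0,0]]

```text
clock: 19.4
tool_pos: [0.5356, 0.0339, 0.0713]
orientation: [179.8, -0.3, 60.4]
force: [-4.8, -0.3, 13.6]
opening: 0.0138
```

```bash
python3 - <<'E'
from h import *
todo([.5352,.0336,.0713],60.2)
for i in range(6): snapshot('scene'); o=sensors.get_obs(); print(o['clock'],o['force'].round(1),o['tool_pos'].round(4),o['qvel'].round(2).tolist(),o['opening'])
E
```

```text
clock 19.4 tcp [0.5356 0.0339 0.0713] rpy [179.79  -0.26  60.4 ] F [-4.8 -0.3 13.6] M [ 0.29  1.88 -0.03] open 0.0138 j6 -144.2
shift units [-0.0015 -0.0013 -0.0002] turn units [-0.0003  0.0009 -0.0005]
19.45 [-4.7  0.4 12. ] [0.5356 0.034  0.0714] [-0.1, 0.07, 0.13, -0.11, -0.21, 0.09] 0.0139417478678411
19.5 [-4.2 -0.2 14. ] [0.5356 0.0339 0.0713] [-0.04, 0.03, 0.02, -0.16, -0.18, 0.02] 0.013911209189603906
19.55 [-3.1  0.1 13.9] [0.5356 0.0339 0.0713] [-0.02, -0.09, 0.02, -0.02, -0.08, -0.06] 0.013792814145298062
19.6 [-4.9  0.5 12.2] [0.5356 0.0339 0.0713] [-0.15, -0.01, -0.09, -0.15, -0.03, -0.02] 0.013478867067638935
19.65 [-4.9  1.4 12.5] [0.5356 0.0339 0.0713] [0.01, -0.03, 0.11, -0.03, -0.12, -0.01] 0.013674789920229947
19.7 [-4.5 -0.7 13.2] [0.5356 0.0339 0.0713] [-0.04, 0.02, 0.14, 0.04, -0.01, -0.04] 0.013774004331129434
```

send_rows:
  commands:
    - [1,[-0.003,0,-0.01],[0,0,0]]
    - [1,[-0.003,0,-0.01],[0,0,0]]

```text
clock: 19.9
tool_pos: [0.5359, 0.0339, 0.0713]
orientation: [179.6, -0.4, 60.5]
force: [-8.1, 1.7, 24.1]
opening: 0.0136
```

```bash
python3 - <<'E'
from h import *
for i in range(5): s=snapshot('scene'); o=sensors.get_obs(); print(o['clock'],o['force'].round(1),o['tool_pos'].round(4),o['orientation'].round(1),o['opening'])
E
```

```text
19.95 [-8.2  0.7 22.3] [0.5359 0.034  0.0713] [179.6  -0.4  60.5] 0.01369524938541647
20.0 [-6.9  1.6 21.3] [0.5359 0.0339 0.0713] [179.6  -0.4  60.5] 0.013493760648200437
20.05 [-7.5  1.6 21.9] [0.5359 0.034  0.0713] [179.6  -0.4  60.5] 0.013838229340578316
20.1 [-7.8  1.5 21.7] [0.5359 0.0339 0.0712] [179.6  -0.4  60.5] 0.013825814220835515
20.15 [-7.1  1.1 21.9] [0.5359 0.0339 0.0713] [179.6  -0.4  60.5] 0.01416328602661957
```

The push is steady at 22 N with the skirt on the plate. Handing in.

```bash
python3 - <<'E'
from plant import order
print(order.close_job())
E
```

```text
the job is handed in; nothing more can be done
None
```

The cover is hanging by its bow on the hook. The black knob is on the D-shaft and held pressed down on the dial plate. I handed the job in at about 20 s on the robot's clock, out of the 51 s allowed.

**Last checks:**
- **Knob seating:** the depth pictures put the skirt top at about 0.104 m and the bar top at about 0.132 m, as they should be with the skirt on the plate. The push held steady at about 22 N, and the bar stayed gripped at about 14 mm.
- **Knob fit:** the knob slid down past the shaft top with almost no force. That fits the flats being lined up, at about 330° by my measurement.
- **Cover and bench:** my last pictures show the cover on the hook. In the final scene view the loose things look to be where they were at the start.

**What disagreed or went wrong:**
- **Fingertip offset:** the real fingertips sit about 39 mm behind the reported tool point. My first try at the cover therefore closed in the air above the bow and touched nothing. I measured the offset from the camera depth and allowed for it after that.
- **Side load:** a side force of about 7 N and a tilt of less than 0.5° remained during the final push.

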